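# Lay out a turntable for scanning a small pot

## Task

Set up the white turntable for a scan of the little clay pot: the cork ring flat in the middle of the platter and the pot standing upright on the ring, with the three markers round it, each centred on the platter's outermost ring line: the scale bar lying flat between the pot and the scanner, square across its view, the tall ball target directly behind the pot on the side away from the scanner, and the short ball target directly to the left of the pot as the scanner sees it. Never let the pot tip over, and leave the flint, the callipers and the brush where they lie.

Things in the scene. Friction and masses are not known exactly. Their poses are not given: they have to be found in the camera images.
- turntable: Fixed turntable: aluminium base 250 mm square, white platter 270 mm across, flat top 50 mm above the desk; it does not turn. Grey circles on it of radius 40, 72 and 105 mm (the outermost ring line). Origin: on its axis at desk height, z up; x runs along a flat rail to the scanner (white head, blue band, three lenses, 210 mm high, 400 mm off): as the scanner sees it left is -y, behind the pot -x.
- cork_ring: Loose cork ring, 62 mm outside, 38 mm hole, 18 mm high, 30 g. Origin: centre of its underside, z up along its axis. Starts on the dark foam mat (6 mm thick, no rim); neighbours 100 to 140 mm apart.
- pot: Loose clay pot, 68 mm high, 140 g: round belly 64 mm across, widest 30 mm above its 24 mm flat foot; neck 39 mm across at 58 mm; open rim 44 mm. Origin: centre of the foot's underside, z up. On the cork ring the belly rests on the hole's edge, the foot 14 mm above what the ring lies on. Starts on the dark foam mat (6 mm thick, no rim); neighbours 100 to 140 mm apart.
- scale_bar: Loose white bar with black checks on top, 90 x 20 mm, 12 mm high, 50 g. Origin: centre of its underside, x along its length, z up. At the start its length points away from the robot within about 35 degrees. Starts on the dark foam mat (6 mm thick, no rim); neighbours 100 to 140 mm apart.
- tall_target: Loose ball target, 125 mm high, 110 g: dark heavy round foot 40 mm across, 8 mm thick; steel stem 8 mm across; white ball 25 mm across on top, its centre 112.5 mm above the underside. Origin: centre of the underside, z up. Starts on the dark foam mat (6 mm thick, no rim); neighbours 100 to 140 mm apart.
- short_target: Loose ball target like the tall one but 60 mm high, 80 g: same foot, stem and 25 mm ball, the ball's centre 47.5 mm above the underside. Origin: centre of the underside, z up. Starts on the dark foam mat (6 mm thick, no rim); neighbours 100 to 140 mm apart.
- flint: Bystander: brown worked flint, 67 x 41 mm, 17 mm high, loose among the things on the foam mat. Origin: near the middle of its underside. Leave alone.
- callipers: Bystander: loose steel callipers, 180 mm long, 12 mm high, on the desk beyond the mat's far edge, about crosswise to the robot. Origin: middle of the beam's underside, x along the beam. Leave alone.
- brush: Bystander: loose wooden-handled flat brush, 170 mm long, 20 mm high, on the desk at the mat's near edge, about crosswise to the robot. Origin: its middle, underside, x along it. Leave alone.
There are look-alikes about, which are no part of the job. Leave any yellow look-alike of the short_target alone. What is shaped like the scale_bar but yellow is not meant.

How it is judged:
By the outcome, as a careful person would: the job done as asked, in the order asked, and still so for the second after the job is handed in, with the robot touching nothing.
It also fails if it takes over 144 s, if anything falls off the work surface, if the arm or the gripper's body presses on something with over 40 N, if the wrist force passes 120 N, or if a joint passes its speed limit or range.

## Robot

A 6-joint arm with a two-finger parallel gripper is mounted at the origin on the work surface. World frame = base frame: x ahead of the robot, y to its left, z up, the work surface at z = 0. Lengths are in m, angles in rad, forces in N, time in s.
With the tool pointing down it reaches from about 0.35 to 0.875 m from the base axis. Payload 15.5 kg.
Tool frame: the origin (TCP) lies at the very end of the fingers, on their centre line; the grasp point (between the pads) lies 19 mm behind it; z points along the fingers, y is the direction in which the jaws open and shut (so a half turn about z gives the same grasp; the last joint's range is limited). The gripper opens to 85 mm and grips with 20 to 120 N. Pads are 22 mm wide; open, the fingers measure 114 mm over their backs; the gripper's body (76 mm by 85 mm) begins 54 mm behind the grasp point. The pads swing forward as they close: fully open they stand 13 mm farther back than shut.
Start: joints at [-1.405, 0.494, 1.345, -0, 1.302, -0.096], TCP at [0.161, -0.604, 0.231] pointing down, gripper open.
Joint ranges: [-2.91, 2.91], [-0.82, 2.16], [0.22, 2.67], [-1.22, 4.37], [0.12, 2.79], [-3.08, 3.08]. Speed limits (rad/s): [1.89, 1.89, 2.57, 3.01, 3.01, 3.01].

## Interface

Orientations are given as a unit quaternion [w, x, y, z].
In Python, from rig import ctrl gives the robot as it stands.
- The arm moves only by the shell command python3 -m handwheel 'ROWS' [OPENING] [FORCE]. ROWS is a JSON object of lists of equal length, an entry for each row: "offset": the shift along the world's x, y, z in mm, a list of three; "twist": the turn, a rotation vector about the world's x, y, z in degrees, a list of three. A call has 1 to 20 rows; each row is the pose to reach, as a shift and turn from the pose commanded when the call began; what a row does not reach only later rows make up. A row lasts 1/8 s, in which the tool goes at most 62.5 mm and 10.7 degrees, less where a joint would pass 70% of its speed; a pose out of reach is approached as far as the arm can. A call with a gripper value outside its range is refused whole. OPENING is the finger opening in mm, from 0 to 85.4, set as the call begins (- or left out, the last holds). The fingers move at their own pace and stop on an object; FORCE is the grip in N (left out, the last holds). Time passes only in rows, so rows that repeat a pose let the fingers close. It gives the time, the measured TCP pose, the force and the opening at its end, in the units of the state.
- ctrl.state(): the state, without advancing time (a new reading comes with each control period).
- ctrl.camera(name): name is "scene" or "top" or "wrist"; returns a dict with "pixels" (480x640x3 uint8, red, green, blue), "camera_matrix" (3x3 intrinsics, pixels), "extrinsics" (4x4, takes a point from world to camera coordinates). Camera axes: x right, y down, z forward; pixel columns grow to the right and rows downward; lengths in m; the calibration is good to about 2 mm. A picture is of the moment at which its call begins. There is no depth.
- ctrl.finish_job(): hands the job in, once; it reports no verdict.
Trained networks look in a picture, given as the dict that the camera call returned (one of the last four; its "shot" number tells which), for a name from the list of things; names that differ only in an ending like _2 or _b are one class to them, and where a whole thing is asked for, a point or a joint stands for the part that bears it (a point fixed in the world has none). Each returns a list of dicts, best first, with "score" (0 to 1); they miss things now and then, are a little off and sometimes report something else, mostly with a low value. They report only what shows in the picture. A call takes as long as a camera call. They do not tell look-alikes from the thing itself.
- ctrl.boxes_of(picture, target): "bbox" ([left, top, right, bottom] in pixels, round what is visible of it).
- ctrl.tip_of(picture, target): "centre" ([column, row] in pixels: a listed point, or the origin of a listed thing).
The state is a dict: "time": time; "joints": joint angles; "qd": joint speeds; "tau": joint torques, N m; "eef_pos": TCP position; "tcp_rot": TCP orientation; "contact_force": force on the tool from outside, world axes, zero at the start; "torque": the same for the moment, N m; "grip_width": finger opening in m.
Only numpy, scipy, OpenCV 4.12 (cv2) and the standard library are available. Lean on these libraries where they do the work, as an engineer would, in place of code of your own. Each camera call takes 0.05 s, during which the arm holds its last target.

## Working session

There is one attempt and no reset: what is moved stays moved. The work goes in short steps, Python scripts to look and compute and a shell command to move; the robot and the scene stay as the last step left them, time stands still between calls to the robot, and variables do not carry over. Pictures are saved under pics/ and viewed, and the job is handed in when it is done.

```bash
ls; mkdir -p pics; cat > h.py <<'E'
import numpy as np, cv2
from rig import ctrl
def snap(name,fn=None):
    p=ctrl.camera(name)
    if fn: cv2.imwrite('pics/'+fn,cv2.cvtColor(p['pixels'],cv2.COLOR_RGB2BGR))
    return p
def ray(p,uv):
    K=np.array(p['camera_matrix']);E=np.array(p['extrinsics']);R=E[:3,:3];t=E[:3,3]
    d=R.T@np.linalg.inv(K)@np.array([uv[0],uv[1],1.]);o=-R.T@t
    return o,d
def at_z(p,uv,z):
    o,d=ray(p,uv); return o+d*(z-o[2])/d[2]
def proj(p,X):
    K=np.array(p['camera_matrix']);E=np.array(p['extrinsics'])
    c=E[:3,:3]@np.array(X)+E[:3,3]; q=K@c; return q[:2]/q[2]
E
python3 - <<'E'
from h import *
np.set_printoptions(precision=4,suppress=True)
print(ctrl.state())
for n in ['scene','top','wrist']:
    p=snap(n,n+'0.png'); print(n,ray(p,(320,240)),p['shot'])
    for t in ['turntable','cork_ring','pot','scale_bar','tall_target','short_target','flint']:
        print(t,[(np.round(d['bbox']).tolist(),round(d['score'],2)) for d in ctrl.boxes_of(p,t)][:4],[(np.round(d['centre'],1).tolist(),round(d['score'],2)) for d in ctrl.tip_of(p,t)][:4])
E
```

```text
pics
{'time': 0.0, 'joints': array([-1.4055,  0.4942,  1.3462,  0.    ,  1.3025, -0.0955]), 'qd': array([ 0.0015, -0.0014, -0.0002,  0.0003,  0.0013, -0.0006]), 'tau': array([  0.0054, -88.2153, -38.3861,   0.0004,   0.0098,  -0.    ]), 'eef_pos': array([ 0.1611, -0.6035,  0.2307]), 'tcp_rot': array([-0.0007,  0.9915,  0.13  , -0.    ]), 'contact_force': array([0.3841, 0.7097, 0.2361]), 'torque': array([-0.0652,  0.0304, -0.0113]), 'grip_width': 0.08541252975792195}
scene (array([1.1708, 0.3298, 0.7267]), array([-0.6796, -0.3565, -0.6413])) 1
turntable [([26.0, 187.0, 300.0, 466.0], 0.69)] [([217.9, 245.5], 0.77), ([341.6, 337.2], 0.23)]
cork_ring [([388.0, 346.0, 433.0, 390.0], 0.74)] [([408.8, 366.8], 0.63)]
pot [([462.0, 362.0, 502.0, 409.0], 0.76)] [([479.4, 399.2], 0.85)]
scale_bar [([407.0, 307.0, 457.0, 342.0], 0.85), ([472.0, 234.0, 502.0, 264.0], 0.58)] [([486.2, 249.9], 0.61), ([431.6, 322.8], 0.56)]
tall_target [([328.0, 281.0, 351.0, 349.0], 0.78)] [([342.9, 335.9], 0.64), ([374.4, 294.2], 0.63)]
short_target [([362.0, 270.0, 382.0, 300.0], 0.75)] [([371.0, 292.5], 0.93),
[... 404 characters left out ...]
[131.8, 174.6], 0.56)]
scale_bar [([154.0, 358.0, 198.0, 404.0], 0.84), ([175.0, 210.0, 209.0, 259.0], 0.6)] [([193.1, 237.3], 0.9), ([178.6, 377.0], 0.61), ([183.4, 108.0], 0.42)]
tall_target [([247.0, 149.0, 276.0, 186.0], 0.68)] [([264.0, 177.0], 0.98)]
short_target [([302.0, 309.0, 322.0, 332.0], 0.81), ([252.0, 232.0, 272.0, 253.0], 0.66)] [([312.5, 317.7], 0.85), ([263.5, 242.9], 0.81), ([133.2, 237.1], 0.53), ([129.3, 172.5], 0.28)]
flint [([122.0, 222.0, 144.0, 252.0], 0.7)] [([130.7, 239.3], 0.77)]
wrist (array([ 0.2322, -0.5852,  0.3737]), array([-0.2899, -0.0744, -0.9542])) 3
turntable [] []
cork_ring [] []
pot [] []
scale_bar [] []
tall_target [] []
short_target [] []
flint [] []
```

View pics/top0.png

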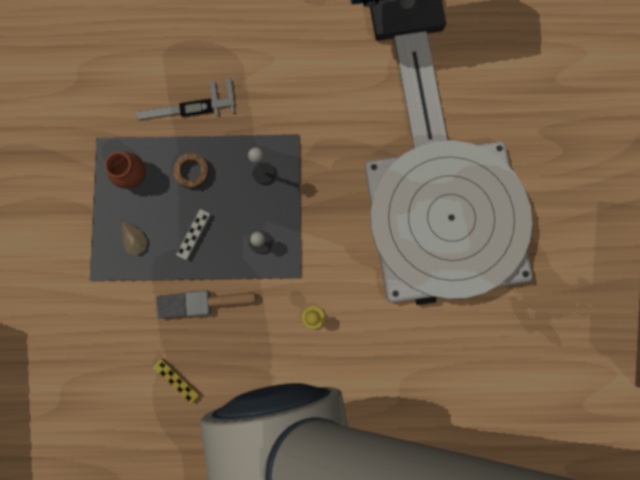

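View pics/scene0.png

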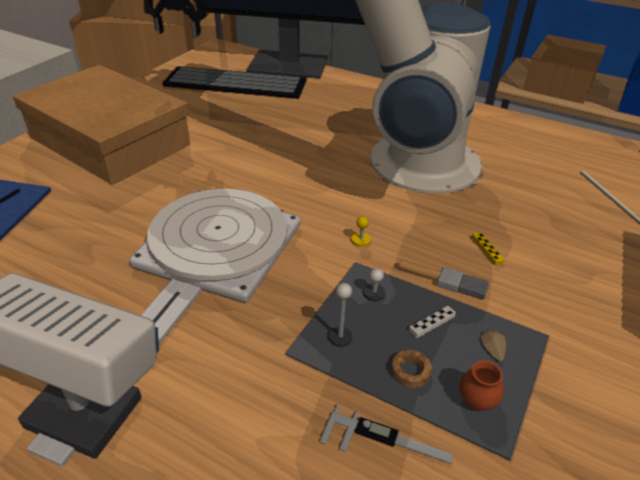

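View pics/wrist0.png

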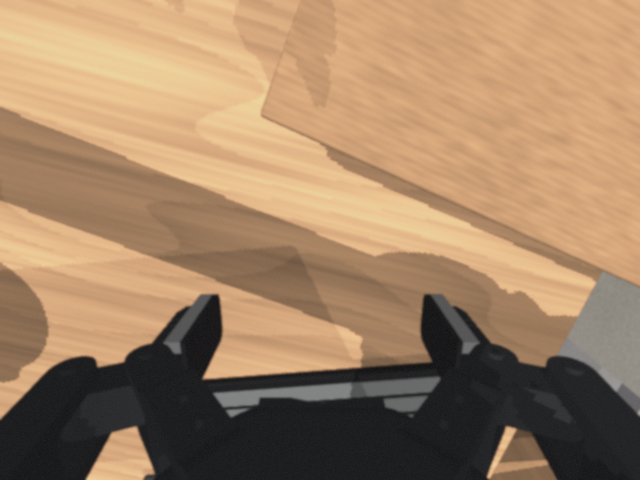

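Candidates for short_target in the top view: white ball at (259,239) on the mat versus yellow one at (313,317). White is meant. For the scale bar: white checked bar at (193,235) on the mat versus yellow one at (177,381), where white is again the one. I'll confirm in a crop and measure.

```bash
python3 - <<'E'
from h import *
np.set_printoptions(precision=4,suppress=True)
p=snap('top','top1.png'); im=cv2.cvtColor(p['pixels'],cv2.COLOR_RGB2BGR)
cv2.imwrite('pics/mat.png',cv2.resize(im[125:335,85:345],None,fx=3,fy=2.85,interpolation=cv2.INTER_CUBIC))
cv2.imwrite('pics/tt.png',cv2.resize(im[0:320,345:545],None,fx=1.87,fy=1.87,interpolation=cv2.INTER_CUBIC))
for t,z in [('cork_ring',.006),('pot',.006),('scale_bar',.006),('tall_target',.006),('short_target',.006),('flint',.006),('turntable',0),('callipers',0),('brush',0)]:
    for d in ctrl.tip_of(p,t): print(t,round(d['score'],2),np.round(d['centre'],1),at_z(p,d['centre'],z)[:2])
# platter axis mark
print('axis',at_z(p,(451.3,217.3),.05)[:2])
print('rail', at_z(p,(415,53),.0)[:2],at_z(p,(430,138),.0)[:2])
E
```

```text
cork_ring 0.61 [193.5 172. ] [0.6213 0.2081]
cork_ring 0.41 [194.4 235.7] [0.5056 0.2043]
pot 0.62 [131.5 172.7] [0.6219 0.3201]
scale_bar 0.96 [190.7 235.3] [0.5064 0.2109]
scale_bar 0.84 [176.8 378.8] [0.2604 0.2298]
tall_target 0.83 [263.1 175.6] [0.6124 0.0829]
short_target 0.84 [259.9 242.3] [0.4921 0.0885]
short_target 0.61 [311.4 316.5] [ 0.3619 -0.0004]
flint 0.66 [131.5 236.4] [0.5061 0.3159]
turntable 0.69 [439.9 223.6] [ 0.5213 -0.23  ]
callipers 0.9 [185.7 109.9] [0.7407 0.2263]
callipers 0.41 [129.6 172.7] [0.6236 0.3258]
brush 0.93 [210.7 303.4] [0.3868 0.1751]
axis [ 0.5236 -0.2376]
rail [ 0.8431 -0.1991] [ 0.6788 -0.2196]
```

View pics/mat.png

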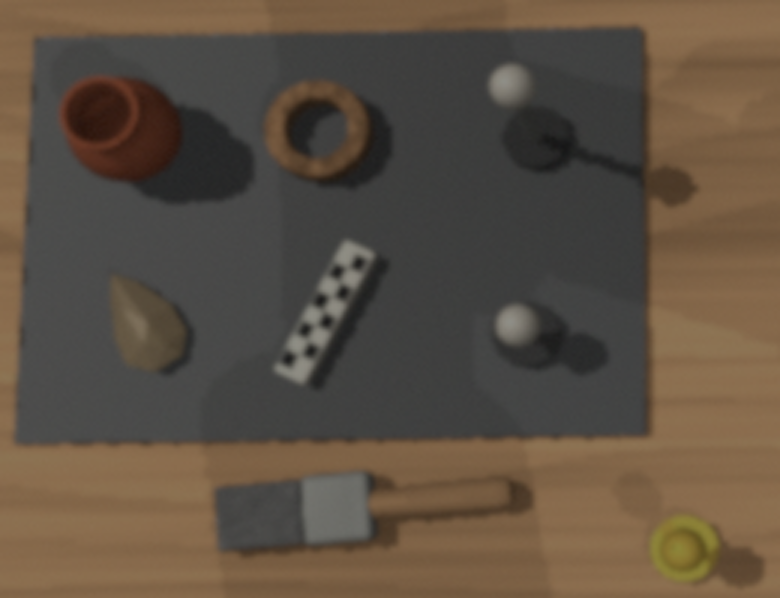

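View pics/tt.png

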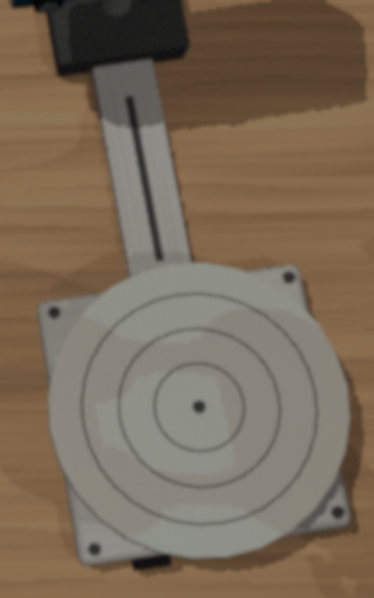

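Crop shows the white ball target (mat crop (517,325)) and white bar (325,310), while the yellow ones are off the mat, so they stay. Next: turntable yaw and cross-checks from the scene view.

```bash
python3 - <<'E'
from h import *
np.set_printoptions(precision=4,suppress=True)
p=snap('top'); s=snap('scene')
im=cv2.cvtColor(s['pixels'],cv2.COLOR_RGB2BGR)
cv2.imwrite('pics/sc_mat.png',cv2.resize(im[255:425,280:560],None,fx=2.8,fy=2.8,interpolation=cv2.INTER_CUBIC))
cv2.imwrite('pics/sc_tt.png',cv2.resize(im[170:310,120:310],None,fx=4,fy=4,interpolation=cv2.INTER_CUBIC))
f=lambda u,v:(345+u/1.87,v/1.87)
for z in (.0,.02,.03):
  c=[at_z(p,f(*q),z)[:2] for q in [(53,312),(289,277),(338,512),(94,548)]]
  e=[c[0]-c[3],c[1]-c[2],(c[0]-c[1]),(c[3]-c[2])]
  a=[np.degrees(np.arctan2(v[1],v[0])) for v in e]; a[2]-=90;a[3]-=90
  print(z,np.mean(c,0),a)
  q=at_z(p,f(129,98),z)-at_z(p,f(159,259),z);print('rail',np.degrees(np.arctan2(q[1],q[0])))
def tri(a,b):
    o1,d1=ray(p,a);o2,d2=ray(s,b)
    A=np.stack([d1,-d2],1);k=np.linalg.lstsq(A,o2-o1,rcond=None)[0]
    x,y=o1+d1*k[0],o2+d2*k[1];print((x+y)/2,'gap',np.linalg.norm(x-y))
tri((451.3,217.3),(217.7,227.3))
m=lambda u,v:(85+u/3,125+v/2.85)
print('ball tall');tri(m(511,86),(344.3,290.5))
print('short');tri(m(517,325),(376.7,274.7))
for n,q,z in [('tallball',(511,86),.1185),('shortball',(517,325),.0535),('ringtop',(317.5,129),.024),('bar',(325,311),.018),('rim',(101,109),.074),('barA',(361,247),.018),('barB',(290,376),.018)]: print(n,at_z(p,m(*q),z))
E
```

```text
0.0 [ 0.5287 -0.2452] [np.float64(7.884091142371958), np.float64(7.777810272933922), np.float64(7.659908501375668), np.float64(7.525006138702267)]
rail 7.618756563006916
0.02 [ 0.5253 -0.2401] [np.float64(7.88409114237195), np.float64(7.777810272933928), np.float64(7.659908501375639), np.float64(7.525006138702267)]
rail 7.618756563006916
0.03 [ 0.5236 -0.2376] [np.float64(7.884091142371948), np.float64(7.777810272933932), np.float64(7.659908501375682), np.float64(7.525006138702267)]
rail 7.618756563006914
[ 0.5231 -0.2367  0.051 ] gap 0.001492165200164046
ball tall
[0.6152 0.0829 0.1196] gap 0.0016289898607254642
short
[0.4911 0.0879 0.0542] gap 0.001954283419611856
tallball [0.6159 0.0823 0.1185]
shortball [0.4915 0.0871 0.0535]
ringtop [0.6196 0.2083 0.024 ]
bar [0.5067 0.2032 0.018 ]
rim [0.6198 0.3162 0.074 ]
barA [0.5461 0.1829 0.018 ]
barB [0.4671 0.2228 0.018 ]
```

View pics/sc_mat.png

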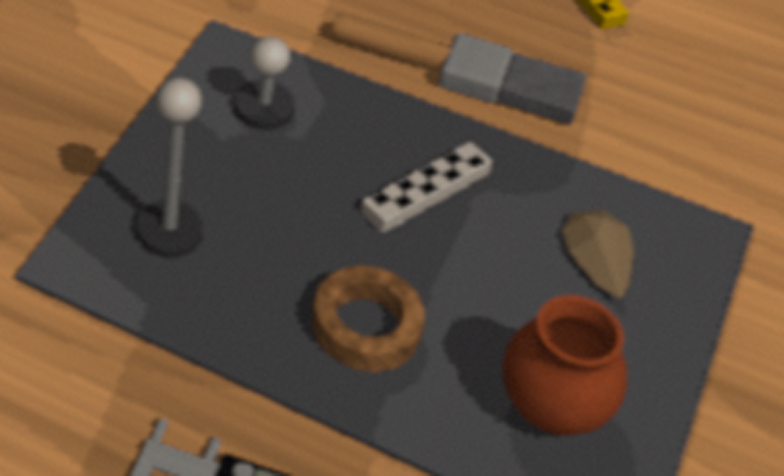

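View pics/sc_tt.png

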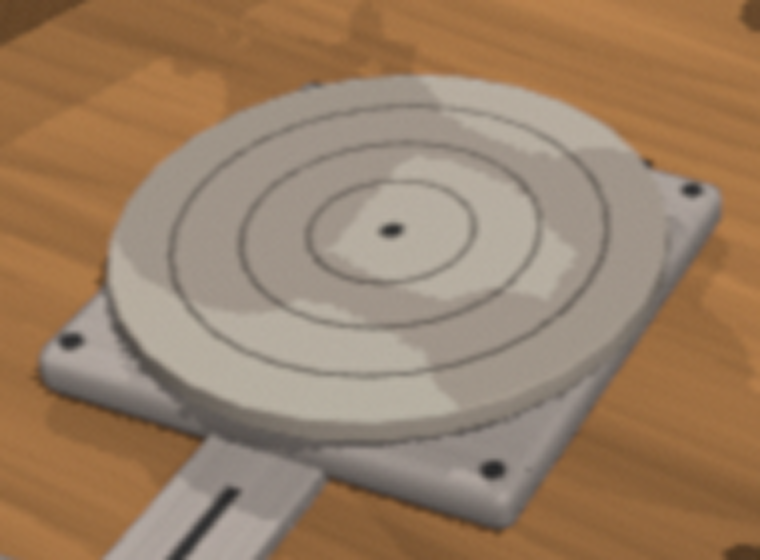

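Table axis is (0.523,-0.237), yaw 7.7°, with both views agreeing to about 1 mm. First go over the ring (jaws along world x) for a wrist look.

```bash
python3 -m handwheel '{"offset":[[459,812,0],[459,812,0],[459,812,0],[459,812,0],[459,812,0],[459,812,0],[459,812,0],[459,812,0],[459,812,0],[459,812,0],[459,812,0],[459,812,0],[459,812,0],[459,812,0],[459,812,0],[459,812,0],[459,812,0],[459,812,0],[459,812,0],[459,812,0]],"twist":[[0,0,10],[0,0,20],[0,0,30],[0,0,40],[0,0,50],[0,0,60],[0,0,70],[0,0,75],[0,0,75],[0,0,75],[0,0,75],[0,0,75],[0,0,75],[0,0,75],[0,0,75],[0,0,75],[0,0,75],[0,0,75],[0,0,75],[0,0,75]]}' 85 40
python3 - <<'E'
from h import *
np.set_printoptions(precision=4,suppress=True)
s=ctrl.state();print(s['eef_pos'],s['tcp_rot'],s['joints'],s['time'])
p=snap('wrist','w1.png')
for t in ['cork_ring','pot','scale_bar','tall_target','short_target']:
    for d in ctrl.tip_of(p,t): print(t,round(d['score'],2),np.round(d['centre'],1),at_z(p,d['centre'],.006)[:2])
E
```

```text
time: 5.35
eef_pos: [0.6201, 0.2076, 0.2315]
tcp_rot: [0.0, 0.708, 0.706, 0.0]
contact_force: [0.2, -0.3, -0.2]
grip_width: 0.0849
[0.6201 0.2076 0.2315] [0.0001 0.7077 0.7065 0.0001] [ 0.2317  0.5349  1.2682 -0.      1.3383  0.2335] 5.35
cork_ring 0.58 [320. 200.] [0.6194 0.2112]
scale_bar 0.91 [217.9 204.3] [0.507  0.2065]
scale_bar 0.59 [318.5  95. ] [0.6181 0.3182]
tall_target 0.86 [314.6 309.4] [0.6127 0.0772]
short_target 0.69 [121.9 362.6] [0.3667 0.0017]
short_target 0.47 [212.5 304.9] [0.4897 0.0834]
```

View pics/w1.png

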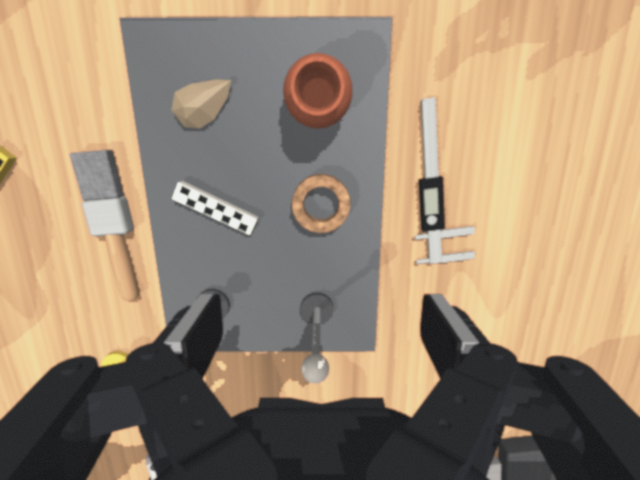

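Wrist view: ring at (321,205), pot rim (318,86), bar (215,208), tall foot (316,306), short foot (213,304). I'll refine from segmentation.

```bash
python3 - <<'E'
from h import *
np.set_printoptions(precision=4,suppress=True)
p=snap('wrist'); im=p['pixels']; hsv=cv2.cvtColor(im,cv2.COLOR_RGB2HSV)
def blob(mask,box):
    m=np.zeros_like(mask);l,t,r,b=box;m[t:b,l:r]=mask[t:b,l:r]
    cs=max(cv2.findContours(m,cv2.RETR_EXTERNAL,cv2.CHAIN_APPROX_NONE)[0],key=cv2.contourArea);return cs
m=((hsv[...,1]>90)&(hsv[...,2]>60)).astype(np.uint8)
c=blob(m,(280,165,365,245)); print('ring bbox',cv2.boundingRect(c)); 
# outline points projected at mid z: extremes
e=cv2.fitEllipse(c);print(e); 
for z in (.006,.015,.024):print(z,at_z(p,e[0],z))
c=blob(((im.min(2)>120)).astype(np.uint8),(165,175,265,240)); r=cv2.minAreaRect(cv2.convexHull(c));print(r)
B=[at_z(p,q,.018)[:2] for q in cv2.boxPoints(r)];B=np.array(B);print(B,B.mean(0),np.linalg.norm(B-np.roll(B,1,0),axis=1))
for i in range(4):
  d=B[i]-B[i-1];print(np.degrees(np.arctan2(d[1],d[0])))
g=cv2.cvtColor(im,cv2.COLOR_RGB2BGR)
cv2.imwrite('pics/w1pot.png',cv2.resize(g[40:260,260:380],None,fx=2.7,fy=2.7,interpolation=cv2.INTER_CUBIC))
cv2.imwrite('pics/w1t.png',cv2.resize(g[270:400,180:380],None,fx=4,fy=4,interpolation=cv2.INTER_CUBIC))
E
```

```text
ring bbox (292, 175, 58, 58)
((320.5243225097656, 203.79840087890625), (55.896385192871094, 57.0692024230957), 22.55820083618164)
0.006 [0.62   0.2076 0.006 ]
0.015 [0.62   0.2094 0.015 ]
0.024 [0.62   0.2112 0.024 ]
((211.5, 207.0), (64.0, 93.0), 90.0)
[[0.4586 0.2403]
 [0.5551 0.2403]
 [0.5514 0.1707]
 [0.4494 0.1707]] [0.5036 0.2055] [0.0702 0.0966 0.0697 0.102 ]
82.48407433875647
0.004171309827455774
-93.04812554186613
-179.99618668719026
```

View pics/w1pot.png

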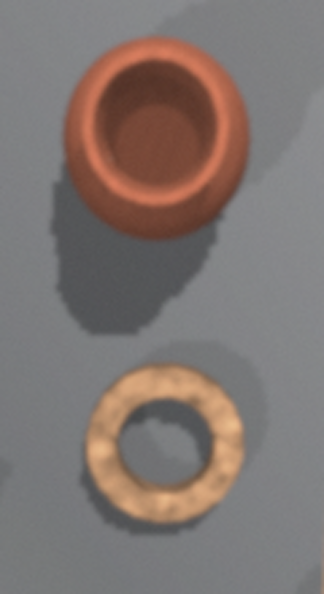

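View pics/w1t.png

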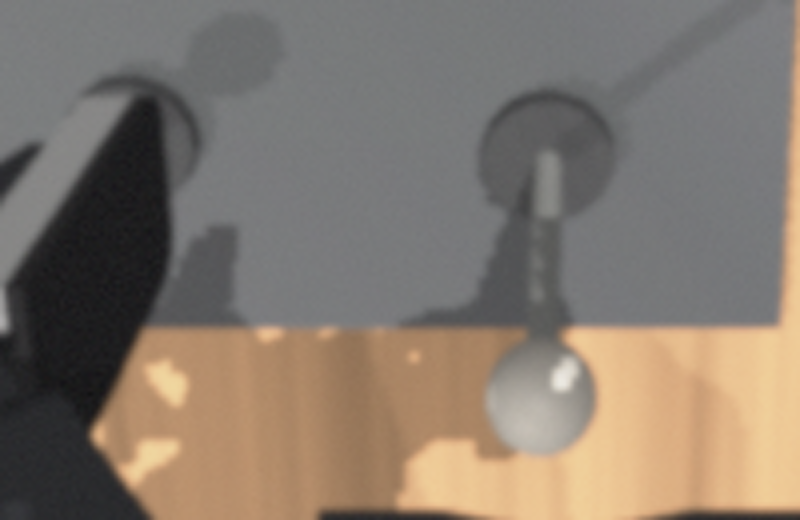

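```bash
python3 - <<'E'
from h import *
np.set_printoptions(precision=4,suppress=True)
p=snap('wrist')
print('rim',at_z(p,(318.1,88.5),.074),'tallball',at_z(p,(315.2,369.2),.1185))
E
python3 -m handwheel '{"offset":[[0,2,-50],[0,2,-100],[0,2,-150],[0,2,-190],[0,2,-210],[0,2,-218],[0,2,-224],[0,2,-224],[0,2,-224]],"twist":[[0,0,0],[0,0,0],[0,0,0],[0,0,0],[0,0,0],[0,0,0],[0,0,0],[0,0,0],[0,0,0]]}'
python3 -m handwheel '{"offset":[[0,0,0],[0,0,0],[0,0,0],[0,0,0],[0,0,0],[0,0,0],[0,0,0],[0,0,0]],"twist":[[0,0,0],[0,0,0],[0,0,0],[0,0,0],[0,0,0],[0,0,0],[0,0,0],[0,0,0]]}' 50 40
python3 - <<'E'
from h import *
p=snap('wrist','w2.png')
E
```

```text
rim [0.6182 0.3167 0.074 ] tallball [0.6154 0.0807 0.1185]
time: 6.88
eef_pos: [0.6207, 0.2103, 0.0082]
tcp_rot: [0.0, 0.707, 0.707, 0.001]
contact_force: [-0.3, 1.3, -0.1]
grip_width: 0.085
time: 7.88
eef_pos: [0.6205, 0.2102, 0.0082]
tcp_rot: [0.0, 0.707, 0.707, 0.0]
contact_force: [-2.6, -0.4, 10.7]
grip_width: 0.0601
```

View pics/w2.png

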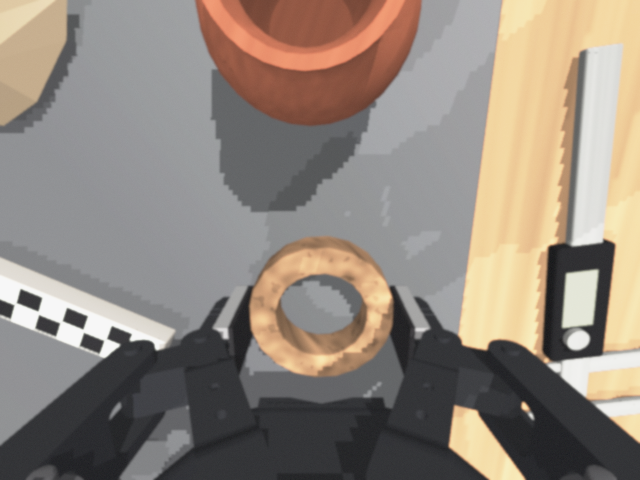

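```bash
python3 -m handwheel '{"offset":[[0,0,8],[0,0,30],[0,0,70],[0,0,120],[-2,-10,150],[-11,-50,150],[-22,-100,150],[-32,-150,150],[-43,-200,150],[-54,-250,150],[-65,-300,150],[-76,-350,150],[-87,-400,150],[-94,-430,150],[-97,-447,150],[-97,-447,150],[-97,-447,150],[-97,-447,150]],"twist":[[0,0,0],[0,0,0],[0,0,0],[0,0,0],[0,0,0],[0,0,0],[0,0,0],[0,0,0],[0,0,0],[0,0,0],[0,0,0],[0,0,0],[0,0,0],[0,0,0],[0,0,0],[0,0,0],[0,0,0],[0,0,0]]}'
python3 - <<'E'
from h import *
p=snap('wrist','w3.png');p=snap('top','t3.png');g=cv2.imread('pics/t3.png');cv2.imwrite('pics/t3c.png',cv2.resize(g[100:330,330:560],None,fx=2.5,fy=2.5))
E
```

```text
time: 10.18
eef_pos: [0.5234, -0.2358, 0.1573]
tcp_rot: [-0.0, 0.707, 0.707, 0.0]
contact_force: [-0.4, 0.0, -0.5]
grip_width: 0.0598
```

View pics/w3.png

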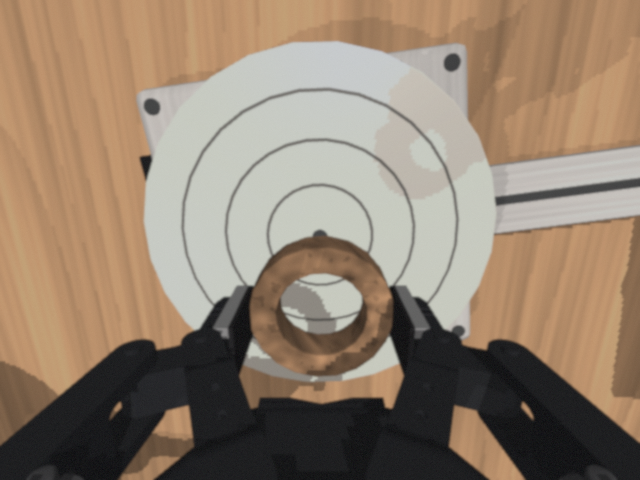

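View pics/t3c.png

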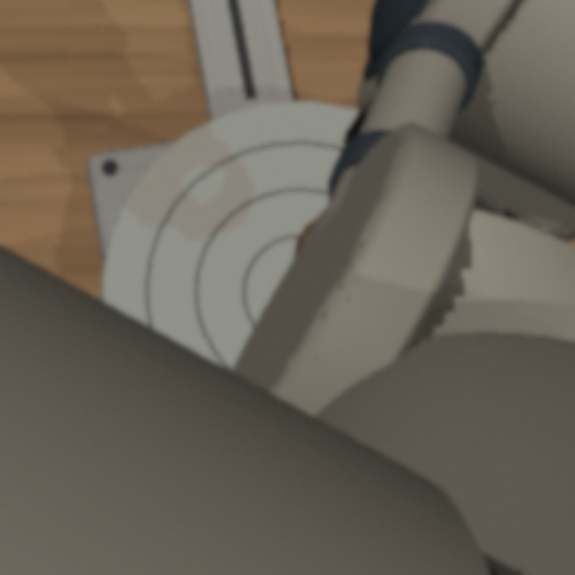

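```bash
python3 - <<'E'
from h import *
np.set_printoptions(precision=4,suppress=True)
p=snap('wrist'); im=p['pixels']; hsv=cv2.cvtColor(im,cv2.COLOR_RGB2HSV)
print('dot',at_z(p,(319.8,235.5),.05))
m=((hsv[...,1]>100)&(hsv[...,2]>40)).astype(np.uint8); m[:, :250]=0;m[:,392:]=0;m[:232]=0;m[378:]=0
cs,h=cv2.findContours(m,cv2.RETR_CCOMP,cv2.CHAIN_APPROX_NONE)
for c in cs:
    if len(c)>80: print(cv2.boundingRect(c), cv2.fitEllipse(c))
s=ctrl.state();x=s['eef_pos'];zb=x[2]-.0022
a=np.linspace(0,2*np.pi,73)
for dy in (-.004,-.002,0,.002):
  out=[]
  for r,z in ((.031,zb+.018),(.031,zb),(.019,zb+.018),(.019,zb)):
    q=np.array([proj(p,(x[0]+r*np.cos(t),x[1]+dy+r*np.sin(t),z)) for t in a]);out.append((q[:,1].min(),q[:,1].max(),q[:,0].min(),q[:,0].max()))
  print(dy,np.round(out,1).tolist())
cv2.imwrite('pics/w3c.png',cv2.resize(cv2.cvtColor(im,cv2.COLOR_RGB2BGR)[225:385,235:405],None,fx=3.5,fy=3.5))
E
```

```text
dot [ 0.5228 -0.2378  0.05  ]
(250, 237, 142, 138) ((320.7142028808594, 306.8800354003906), (134.94415283203125, 140.84666442871094), 84.35227966308594)
(277, 271, 89, 67) ((322.0277404785156, 303.9895324707031), (65.15157318115234, 89.11583709716797), 95.00511932373047)
-0.004 [[255.5, 385.5, 246.5, 393.5], [241.7, 359.9, 254.6, 385.6], [283.3, 362.8, 275.0, 364.9], [266.7, 339.0, 280.0, 360.2]]
-0.002 [[250.7, 381.8, 246.2, 393.8], [237.4, 356.5, 254.3, 385.9], [278.7, 358.9, 274.9, 365.1], [262.6, 335.5, 279.8, 360.4]]
0 [[245.9, 378.0, 245.9, 394.1], [233.1, 353.1, 254.1, 386.1], [274.2, 355.0, 274.7, 365.3], [258.5, 331.9, 279.7, 360.5]]
0.002 [[241.1, 374.3, 245.6, 394.4], [228.8, 349.6, 253.9, 386.4], [269.6, 351.0, 274.5, 365.5], [254.3, 328.2, 279.5, 360.7]]
```

View pics/w3c.png

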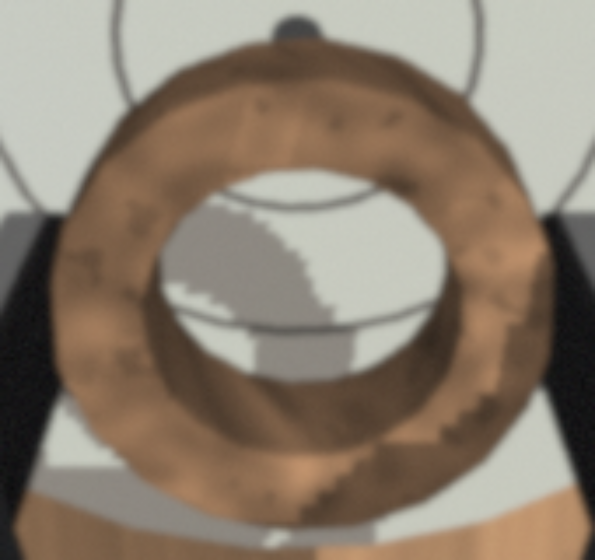

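```bash
python3 -m handwheel '{"offset":[[0,-2,-30],[0,-2,-60],[0,-2,-85],[0,-2,-95],[0,-2,-100],[0,-2,-102],[0,-2,-103],[0,-2,-103],[0,-2,-103]],"twist":[[0,0,0],[0,0,0],[0,0,0],[0,0,0],[0,0,0],[0,0,0],[0,0,0],[0,0,0],[0,0,0]]}'
```

```text
time: 11.45
eef_pos: [0.5233, -0.2389, 0.0546]
tcp_rot: [0.0, 0.707, 0.707, 0.0]
contact_force: [-0.9, 0.4, 0.1]
grip_width: 0.06
```

```bash
python3 -m handwheel '{"offset":[[0,1,-1],[0,1,-2],[0,1,-2],[0,1,-2]],"twist":[[0,0,0],[0,0,0],[0,0,0],[0,0,0]]}'
python3 -m handwheel '{"offset":[[0,0,0],[0,0,0],[0,0,0],[0,0,0],[0,0,0],[0,0,20],[0,0,60],[0,0,120],[0,0,150],[0,0,150],[0,0,150]],"twist":[[0,0,0],[0,0,0],[0,0,0],[0,0,0],[0,0,0],[0,0,0],[0,0,0],[0,0,0],[0,0,0],[0,0,0],[0,0,0]]}' 85
python3 - <<'E'
from h import *
p=snap('wrist','w4.png')
E
```

```text
time: 11.95
eef_pos: [0.5232, -0.2378, 0.0523]
tcp_rot: [-0.0, 0.707, 0.707, 0.0]
contact_force: [-0.4, 0.5, 2.4]
grip_width: 0.0596
time: 13.32
eef_pos: [0.5228, -0.2376, 0.2016]
tcp_rot: [-0.0, 0.707, 0.707, -0.0]
contact_force: [0.8, -0.1, -0.3]
grip_width: 0.0849
```

View pics/w4.png

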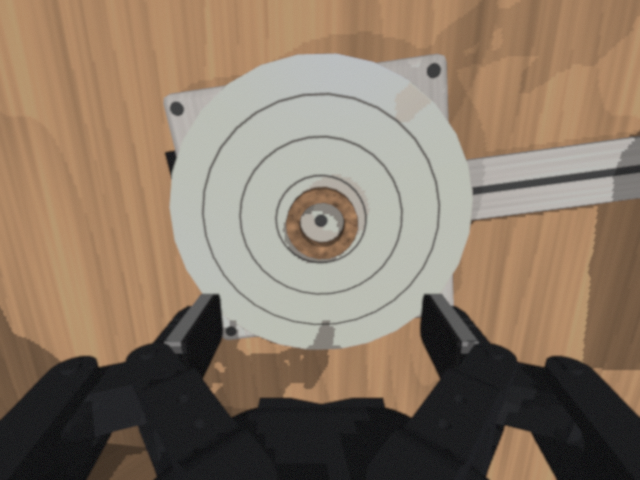

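```bash
python3 - <<'E'
from h import *
np.set_printoptions(precision=4,suppress=True)
p=snap('wrist'); im=cv2.cvtColor(p['pixels'],cv2.COLOR_RGB2BGR)
k=8;l,t=270,165
g=cv2.resize(im[t:t+110,l:l+100],None,fx=5,fy=5,interpolation=cv2.INTER_CUBIC)
a=np.linspace(0,2*np.pi,73)
c=at_z(p,(320.7,220.5),.05);print(c)
for r,z,col in ((.031,.068,(0,255,0)),(.019,.068,(255,0,0)),(.04,.05,(0,255,255))):
    q=np.array([(proj(p,(c[0]+r*np.cos(u),c[1]+r*np.sin(u),z))-(l,t)+.5)*5 for u in a])
    cv2.polylines(g,[q.astype(np.int32)],True,col,1)
cv2.imwrite('pics/w4c.png',g)
E
```

```text
[ 0.5225 -0.2383  0.05  ]
```

View pics/w4c.png

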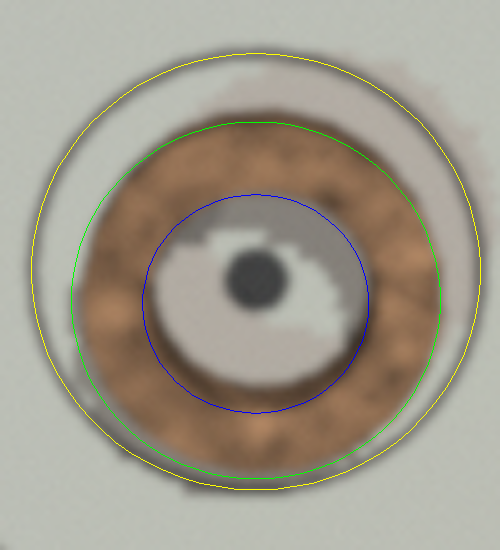

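Ring is within ~1 mm of the axis. Now over the pot.

```bash
python3 -m handwheel '{"offset":[[96,554,0],[96,554,0],[96,554,0],[96,554,0],[96,554,0],[96,554,0],[96,554,0],[96,554,0],[96,554,0],[96,554,0],[96,554,0],[96,554,0],[96,554,0],[96,554,0],[96,554,0]],"twist":[[0,0,0],[0,0,0],[0,0,0],[0,0,0],[0,0,0],[0,0,0],[0,0,0],[0,0,0],[0,0,0],[0,0,0],[0,0,0],[0,0,0],[0,0,0],[0,0,0],[0,0,0]]}'
python3 - <<'E'
from h import *
np.set_printoptions(precision=4,suppress=True)
p=snap('wrist'); im=cv2.cvtColor(p['pixels'],cv2.COLOR_RGB2BGR)
print(ctrl.state()['eef_pos'])
hsv=cv2.cvtColor(p['pixels'],cv2.COLOR_RGB2HSV)
a=np.linspace(0,2*np.pi,73); c=(.619,.3165)
for r,z,col in ((.022,.074,(0,255,0)),(.032,.036,(255,255,0))):
    q=np.array([proj(p,(c[0]+r*np.cos(u),c[1]+r*np.sin(u),z))+.5 for u in a])
    cv2.polylines(im,[(q*16).astype(np.int32)],True,col,1,shift=4)
cv2.imwrite('pics/w5.png',cv2.resize(im[120:300,220:420],None,fx=3.5,fy=3.3))
E
```

```text
time: 15.3
eef_pos: [0.6192, 0.3158, 0.2024]
tcp_rot: [0.0, 0.708, 0.707, 0.0]
contact_force: [-0.1, 0.8, -0.1]
grip_width: 0.085
[0.6192 0.3159 0.2024]
```

View pics/w5.png

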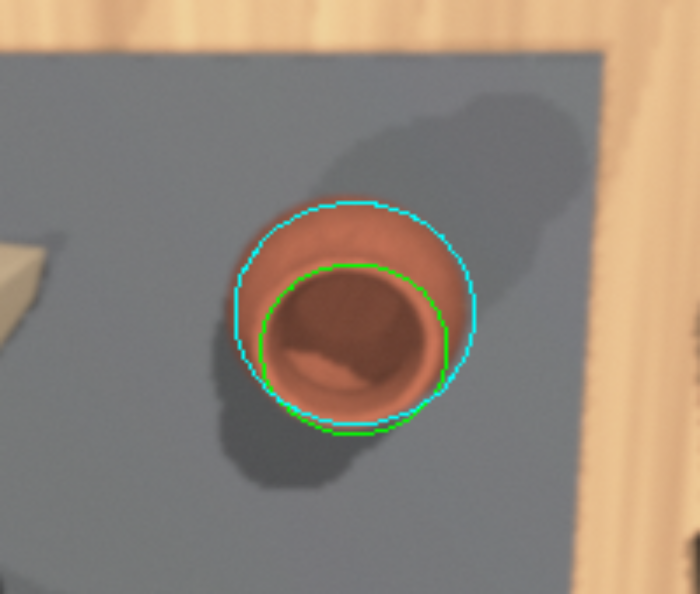

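```bash
python3 -m handwheel '{"offset":[[-1,2,-40],[-1,2,-80],[-1,2,-120],[-1,2,-150],[-1,2,-170],[-1,2,-182],[-1,2,-190],[-1,2,-190],[-1,2,-190]],"twist":[[0,0,0],[0,0,0],[0,0,0],[0,0,0],[0,0,0],[0,0,0],[0,0,0],[0,0,0],[0,0,0]]}'
python3 - <<'E'
from h import *
p=snap('wrist','w6.png')
E
```

```text
time: 16.48
eef_pos: [0.6186, 0.3183, 0.0131]
tcp_rot: [0.0, 0.707, 0.707, 0.001]
contact_force: [-0.0, 0.1, 0.0]
grip_width: 0.0849
```

View pics/w6.png

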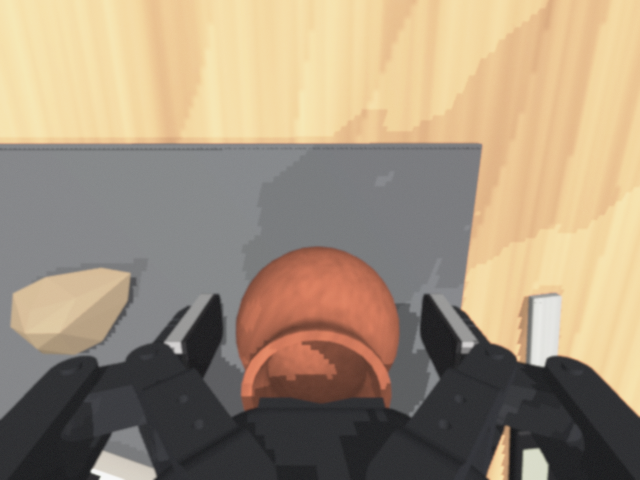

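```bash
python3 -m handwheel '{"offset":[[0,0,0],[0,0,0],[0,0,0],[0,0,0],[0,0,0],[0,0,0],[0,0,0],[0,0,0]],"twist":[[0,0,0],[0,0,0],[0,0,0],[0,0,0],[0,0,0],[0,0,0],[0,0,0],[0,0,0]]}' 50 40
python3 -m handwheel '{"offset":[[0,0,1],[0,0,3],[0,0,6],[0,0,12],[0,0,20],[0,0,30],[0,0,30],[0,0,30]],"twist":[[0,0,0],[0,0,0],[0,0,0],[0,0,0],[0,0,0],[0,0,0],[0,0,0],[0,0,0]]}'
python3 - <<'E'
from h import *
p=snap('wrist','w7.png');p=snap('scene','s7.png')
g=cv2.imread('pics/s7.png');cv2.imwrite('pics/s7c.png',cv2.resize(g[240:450,380:600],None,fx=2.8,fy=2.8))
E
```

```text
time: 17.52
eef_pos: [0.6184, 0.3183, 0.013]
tcp_rot: [0.0, 0.707, 0.707, 0.0]
contact_force: [-1.5, 0.2, 6.3]
grip_width: 0.0614
time: 18.52
eef_pos: [0.6181, 0.3181, 0.0423]
tcp_rot: [-0.0, 0.707, 0.707, -0.0]
contact_force: [-0.1, 0.1, -1.4]
grip_width: 0.0614
```

View pics/w7.png

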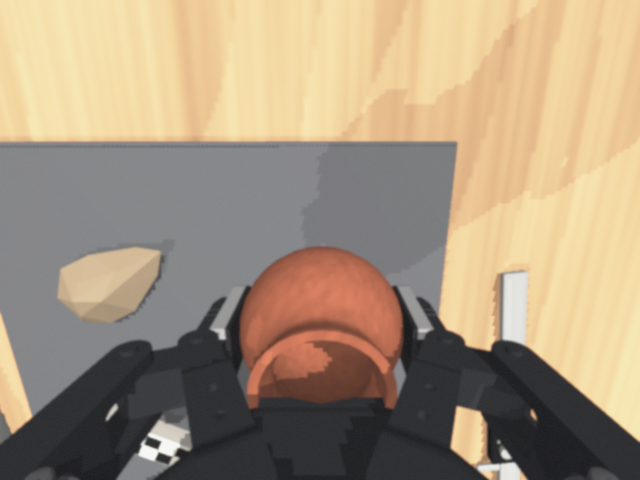

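View pics/s7c.png

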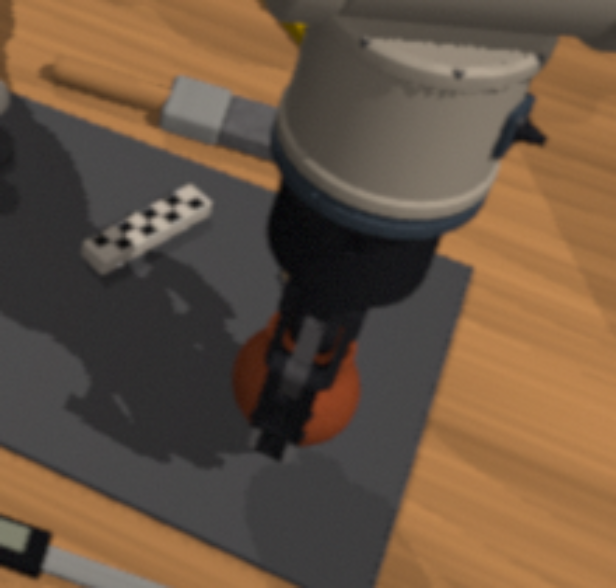

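```bash
python3 -m handwheel '{"offset":[[0,0,20],[0,0,50],[0,0,85],[0,0,115],[0,-5,138],[-2,-15,145],[-6,-35,145],[-11,-65,145],[-18,-105,145],[-26,-150,145],[-34,-200,145],[-43,-250,145],[-51,-300,145],[-60,-350,145],[-68,-400,145],[-77,-450,145],[-86,-500,145],[-91,-530,145],[-94,-548,145],[-95,-555,145]],"twist":[[0,0,0],[0,0,0],[0,0,0],[0,0,0],[0,0,0],[0,0,0],[0,0,0],[0,0,0],[0,0,0],[0,0,0],[0,0,0],[0,0,0],[0,0,0],[0,0,0],[0,0,0],[0,0,0],[0,0,0],[0,0,0],[0,0,0],[0,0,0]]}'
python3 -m handwheel '{"offset":[[0,0,0],[0,0,0],[0,0,0]],"twist":[[0,0,0],[0,0,0],[0,0,0]]}'
python3 - <<'E'
from h import *
p=snap('wrist','w8.png'); im=cv2.imread('pics/w8.png')
x=ctrl.state()['eef_pos']; print(x)
# pot foot z = TCP - .007
def ov(im,dx,dy,zf,col):
  a=np.linspace(0,2*np.pi,73)
  for r,h in ((.022,.068),(.032,.030)):
    q=np.array([proj(p,(x[0]+dx+r*np.cos(u),x[1]+dy+r*np.sin(u),zf+h))+.5 for u in a])
    cv2.polylines(im,[(q*16).astype(np.int32)],True,col,1,shift=4)
ov(im,0,0,x[2]-.007,(0,255,0))
cv2.imwrite('pics/w8c.png',cv2.resize(im[180:430,200:440],None,fx=2.4,fy=2.4))
p=snap('scene','s8.png')
g=cv2.imread('pics/s8.png');cv2.imwrite('pics/s8c.png',cv2.resize(g[60:360,80:360],None,fx=2,fy=2))
E
```

```text
time: 21.12
eef_pos: [0.5223, -0.2374, 0.1868]
tcp_rot: [-0.001, 0.708, 0.706, -0.0]
contact_force: [-0.0, 0.9, -2.0]
grip_width: 0.0617
time: 21.5
eef_pos: [0.5233, -0.2361, 0.1873]
tcp_rot: [-0.0, 0.707, 0.707, 0.0]
contact_force: [0.2, -0.9, -0.9]
grip_width: 0.0618
[ 0.52333138 -0.23621649  0.18731423]
```

View pics/w8c.png

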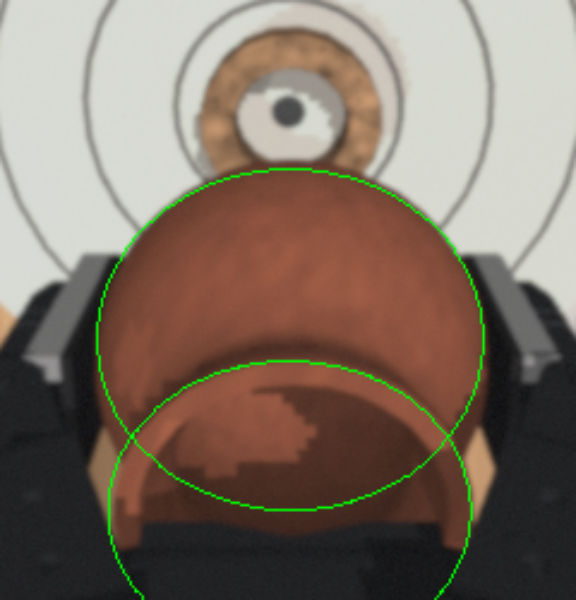

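View pics/s8c.png

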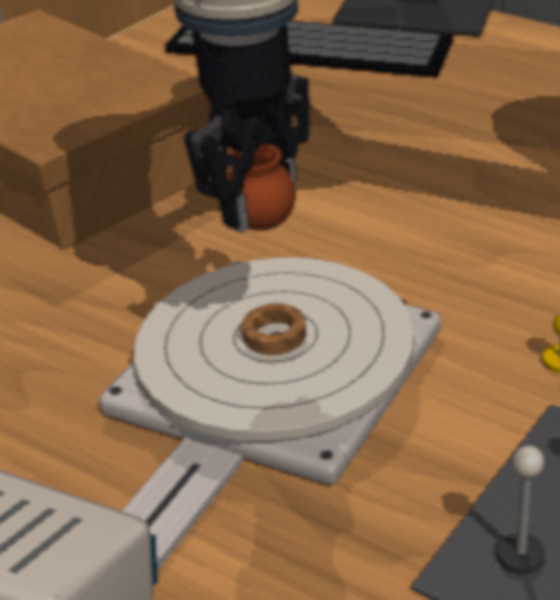

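```bash
python3 -m handwheel '{"offset":[[0,-1,-20],[0,-2,-45],[0,-2,-70],[0,-2,-90],[0,-2,-103],[0,-2,-109],[0,-2,-112],[0,-2,-112],[0,-2,-112]],"twist":[[0,0,0],[0,0,0],[0,0,0],[0,0,0],[0,0,0],[0,0,0],[0,0,0],[0,0,0],[0,0,0]]}'
python3 - <<'E'
from h import *
print(ctrl.state()['eef_pos'])
p=snap('wrist','w9.png')
p=snap('scene','s9.png')
g=cv2.imread('pics/s9.png');cv2.imwrite('pics/s9c.png',cv2.resize(g[140:300,120:320],None,fx=3.6,fy=3.6))
E
```

```text
time: 22.72
eef_pos: [0.5234, -0.239, 0.0758]
tcp_rot: [0.0, 0.707, 0.707, 0.0]
contact_force: [0.1, -0.7, -1.7]
grip_width: 0.0613
[ 0.52340754 -0.2390044   0.07576355]
```

View pics/s9c.png

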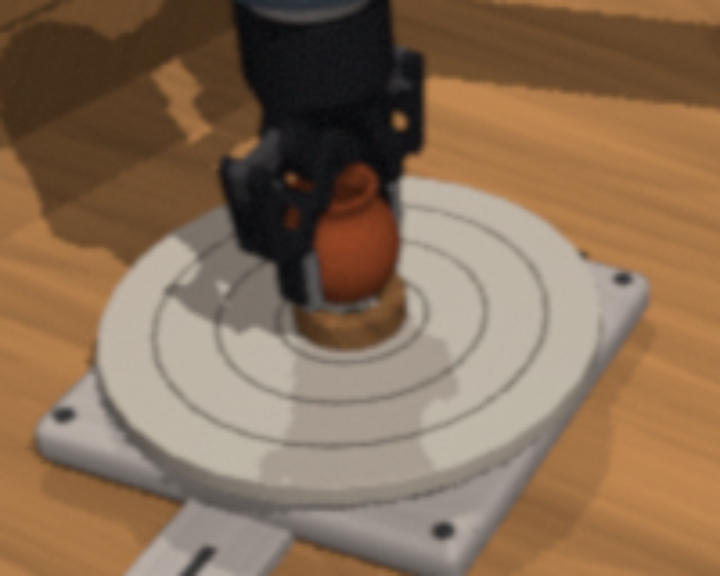

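View pics/w9.png

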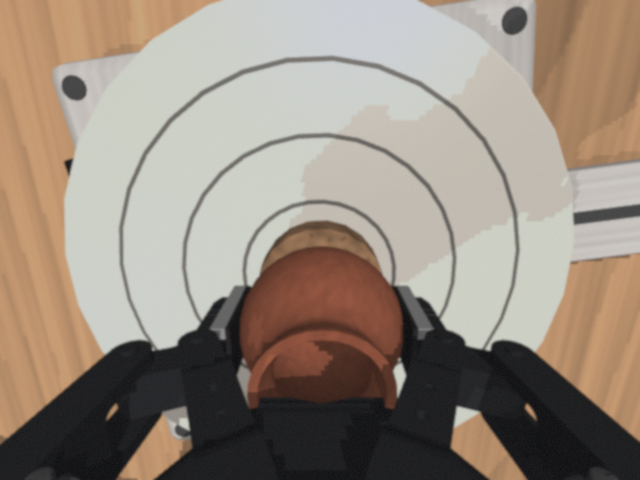

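```bash
python3 -m handwheel '{"offset":[[0,1,-1],[0,1,-2],[0,1,-3],[0,1,-4],[0,1,-4],[0,1,-4]],"twist":[[0,0,0],[0,0,0],[0,0,0],[0,0,0],[0,0,0],[0,0,0]]}'
```

```text
time: 23.58
eef_pos: [0.5231, -0.2379, 0.0713]
tcp_rot: [-0.0, 0.707, 0.707, -0.0]
contact_force: [0.1, -0.5, -1.4]
grip_width: 0.0613
```

```bash
python3 -m handwheel '{"offset":[[0,0,-0.5],[0,0,-1],[0,0,-1],[0,0,-1]],"twist":[[0,0,0],[0,0,0],[0,0,0],[0,0,0]]}'
```

```text
time: 24.08
eef_pos: [0.5233, -0.2379, 0.0705]
tcp_rot: [0.0, 0.707, 0.707, 0.0]
contact_force: [-1.5, 0.3, 4.3]
grip_width: 0.0613
```

Seated (force rose to +4 N). Release and withdraw.

```bash
python3 -m handwheel '{"offset":[[0,0,0],[0,0,0],[0,0,0],[0,0,0],[0,0,0],[0,0,0],[0,0,10],[0,0,30],[0,0,60],[0,0,100],[0,0,135],[0,0,135],[0,0,135]],"twist":[[0,0,0],[0,0,0],[0,0,0],[0,0,0],[0,0,0],[0,0,0],[0,0,0],[0,0,0],[0,0,0],[0,0,0],[0,0,0],[0,0,0],[0,0,0]]}' 85
python3 - <<'E'
from h import *
p=snap('wrist','w10.png'); im=cv2.imread('pics/w10.png')
c=(.5232,-.2378);a=np.linspace(0,2*np.pi,73)
for r,z,col in ((.022,.132,(0,255,0)),(.032,.094,(0,255,0)),(.105,.05,(255,0,0))):
    q=np.array([proj(p,(c[0]+r*np.cos(u),c[1]+r*np.sin(u),z))+.5 for u in a])
    cv2.polylines(im,[(q*16).astype(np.int32)],True,col,1,shift=4)
cv2.imwrite('pics/w10c.png',im)
p=snap('scene','s10.png')
g=cv2.imread('pics/s10.png');cv2.imwrite('pics/s10c.png',cv2.resize(g[140:300,120:320],None,fx=3.6,fy=3.6))
E
```

```text
time: 25.7
eef_pos: [0.5229, -0.2377, 0.2053]
tcp_rot: [-0.0, 0.707, 0.707, -0.0]
contact_force: [0.2, 0.6, -0.1]
grip_width: 0.0848
```

View pics/w10c.png

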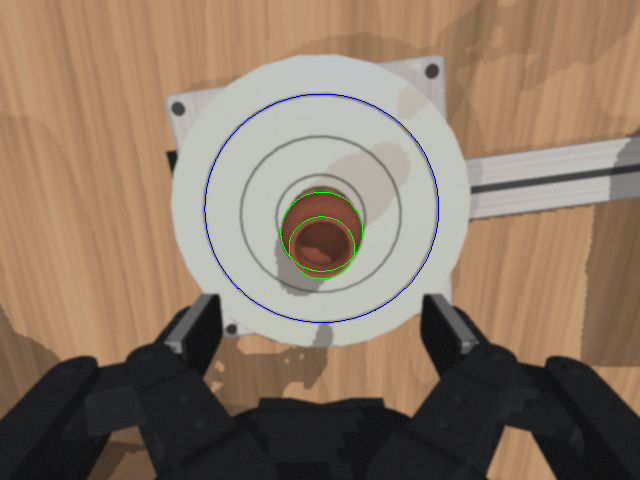

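View pics/s10c.png

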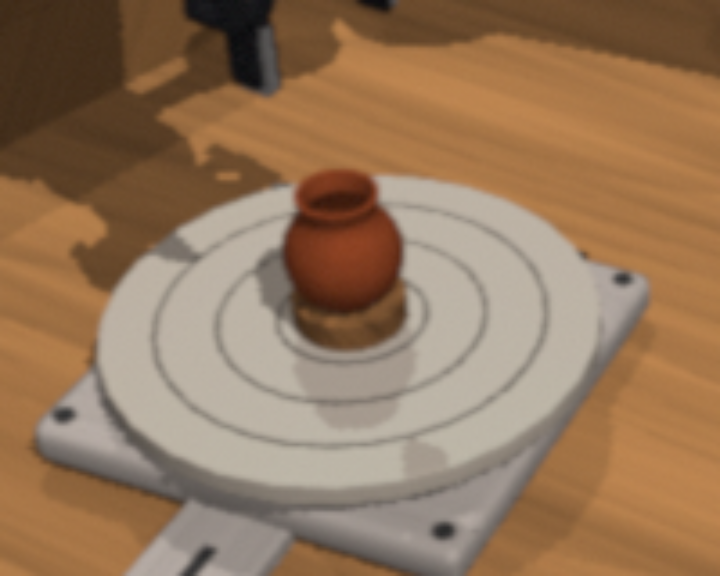

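Pot is upright and seated; the outer ring line matches centre (0.5232,-0.2378). Now the bar: over it with jaws turned +63°.

```bash
python3 -m handwheel '{"offset":[[-16,441,0],[-16,441,0],[-16,441,0],[-16,441,0],[-16,441,0],[-16,441,0],[-16,441,0],[-16,441,0],[-16,441,0],[-16,441,0],[-16,441,0],[-16,441,0],[-16,441,0],[-16,441,0]],"twist":[[0,0,10],[0,0,20],[0,0,30],[0,0,40],[0,0,50],[0,0,60],[0,0,63],[0,0,63],[0,0,63],[0,0,63],[0,0,63],[0,0,63],[0,0,63],[0,0,63]]}' 50
python3 - <<'E'
from h import *
np.set_printoptions(precision=4,suppress=True)
p=snap('wrist','w11.png'); im=cv2.imread('pics/w11.png')
s=ctrl.state();print(s['eef_pos'],s['tcp_rot'])
m=(p['pixels'].min(2)>150).astype(np.uint8)
m=cv2.morphologyEx(m,cv2.MORPH_CLOSE,np.ones((9,9),np.uint8))
l,t,r,b=200,120,420,290;mm=np.zeros_like(m);mm[t:b,l:r]=m[t:b,l:r]
c=max(cv2.findContours(mm,cv2.RETR_EXTERNAL,cv2.CHAIN_APPROX_NONE)[0],key=cv2.contourArea)
W=np.array([at_z(p,q[0]+0.,.018)[:2] for q in c],np.float32)*1000
rr=cv2.minAreaRect(W);print(rr);B=cv2.boxPoints(rr)
d=B[1]-B[0] if np.linalg.norm(B[1]-B[0])>50 else B[2]-B[1];print('len dir',np.degrees(np.arctan2(d[1],d[0])))
q=np.array([proj(p,(*(v/1000),.018)) for v in B]);cv2.polylines(im,[q.astype(np.int32)],True,(0,255,0),1)
cv2.imwrite('pics/w11.png',im)
E
```

```text
time: 27.55
eef_pos: [0.5072, 0.203, 0.2053]
tcp_rot: [0.0, 0.234, 0.972, 0.0]
contact_force: [-0.1, -0.3, 0.1]
grip_width: 0.0499
[0.5072 0.2031 0.2053] [ 0.      0.2339  0.9722 -0.    ]
((413.2817077636719, 173.42947387695312), (29.65947151184082, 121.75209045410156), 0.33378204703330994)
len dir -89.66621
```

View pics/w11.png

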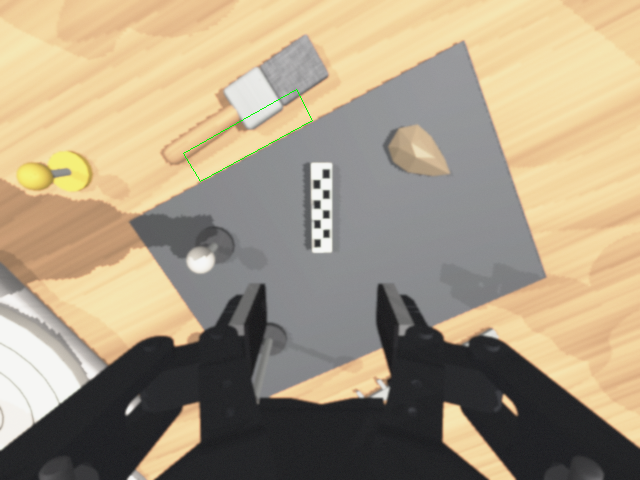

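```bash
python3 - <<'E'
from h import *
np.set_printoptions(precision=4,suppress=True)
p=snap('wrist'); m=(p['pixels'].min(2)>150).astype(np.uint8)
m=cv2.morphologyEx(m,cv2.MORPH_CLOSE,np.ones((9,9),np.uint8))
l,t,r,b=295,150,350,265;mm=np.zeros_like(m);mm[t:b,l:r]=m[t:b,l:r]
c=max(cv2.findContours(mm,cv2.RETR_EXTERNAL,cv2.CHAIN_APPROX_NONE)[0],key=cv2.contourArea)
W=np.array([at_z(p,q[0]+0.,.018)[:2] for q in c],np.float32)*1000
rr=cv2.minAreaRect(W);print(rr);B=cv2.boxPoints(rr)
d=B[1]-B[0] if np.linalg.norm(B[1]-B[0])>50 else B[2]-B[1];print('len dir',np.degrees(np.arctan2(d[1],d[0])))
s=ctrl.state();w,x,y,z=s['tcp_rot'];R=np.array([2*(x*y-w*z),1-2*(x*x+z*z)]);print('jaw',np.degrees(np.arctan2(R[1],R[0])))
E
```

```text
((505.83355712890625, 204.3034210205078), (21.607467651367188, 92.8416976928711), 63.19125747680664)
len dir -26.80875
jaw 62.94173967337654
```

```bash
python3 -m handwheel '{"offset":[[-1,1,-50],[-1,1,-100],[-1,1,-150],[-1,1,-180],[-1,1,-192],[-1,1,-197],[-1,1,-197],[-1,1,-197]],"twist":[[0,0,0],[0,0,0],[0,0,0],[0,0,0],[0,0,0],[0,0,0],[0,0,0],[0,0,0]]}'
python3 -m handwheel '{"offset":[[0,0,0],[0,0,0],[0,0,0],[0,0,0],[0,0,0],[0,0,0],[0,0,0],[0,0,0]],"twist":[[0,0,0],[0,0,0],[0,0,0],[0,0,0],[0,0,0],[0,0,0],[0,0,0],[0,0,0]]}' 10 40
python3 - <<'E'
from h import *
p=snap('wrist','w12.png')
E
```

```text
time: 28.65
eef_pos: [0.5068, 0.2043, 0.0093]
tcp_rot: [0.001, 0.234, 0.972, 0.0]
contact_force: [0.1, 0.6, -1.0]
grip_width: 0.05
time: 29.65
eef_pos: [0.5064, 0.2042, 0.0089]
tcp_rot: [0.0, 0.234, 0.972, 0.0]
contact_force: [-2.1, 0.6, 9.8]
grip_width: 0.0192
```

View pics/w12.png

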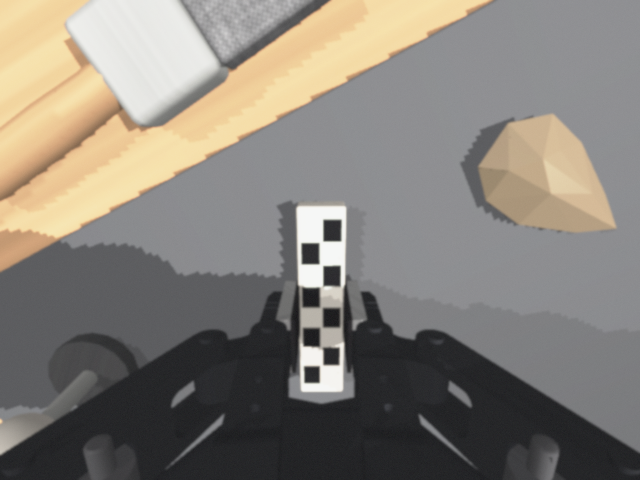

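```bash
python3 -m handwheel '{"offset":[[0,0,10],[0,0,40],[0,0,90],[0,0,140],[0,0,180],[5,-20,185],[17,-60,185],[31,-110,185],[45,-160,185],[59,-210,185],[74,-260,185],[88,-310,185],[102,-360,185],[113,-400,185],[119,-421,185],[121,-428,185],[121,-428,185],[121,-428,185],[121,-428,185]],"twist":[[0,0,0],[0,0,0],[0,0,0],[0,0,0],[0,0,-5],[0,0,-10],[0,0,-16],[0,0,-22],[0,0,-28],[0,0,-34],[0,0,-40],[0,0,-46],[0,0,-50],[0,0,-53],[0,0,-55.2],[0,0,-55.2],[0,0,-55.2],[0,0,-55.2],[0,0,-55.2]]}'
cat > bar.py <<'E'
from h import *
np.set_printoptions(precision=4,suppress=True)
import sys
ztop=None
p=snap('wrist',sys.argv[1])
s=ctrl.state();x=s['eef_pos'];w,a,b,c=s['tcp_rot'];R=np.array([2*(a*b-w*c),1-2*(a*a+c*c)]);yaw=np.arctan2(R[1],R[0]);print(x,'jaw',np.degrees(yaw))
im=cv2.imread('pics/'+sys.argv[1])
zt=x[2]+.009
ux=np.array([np.cos(yaw),np.sin(yaw)]);uy=np.array([-np.sin(yaw),np.cos(yaw)])
B=[(*(x[:2]+i*.01*ux+j*.045*uy),zt) for i,j in((-1,-1),(1,-1),(1,1),(-1,1))]
q=np.array([proj(p,v)+.5 for v in B]);print(q)
cv2.polylines(im,[(q*16).astype(np.int32)],True,(0,255,0),1,shift=4)
cv2.imwrite('pics/'+sys.argv[1],im)
E
python3 bar.py w13.png
```

```text
time: 32.08
eef_pos: [0.6271, -0.2228, 0.1934]
tcp_rot: [-0.0, 0.657, 0.754, 0.0]
contact_force: [-0.2, -0.1, -1.1]
grip_width: 0.0186
[ 0.6271 -0.2231  0.1934] jaw 7.800000079440638
[[299.621  393.3597]
 [341.5812 393.4068]
 [345.697  208.0318]
 [295.7627 207.9653]]
```

View pics/w13.png

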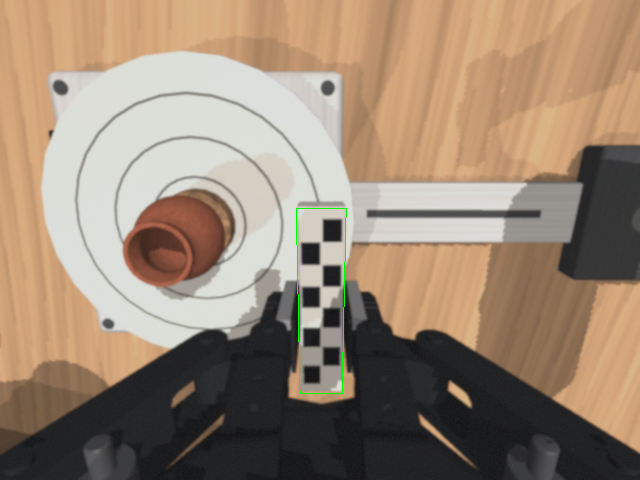

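```bash
python3 -m handwheel '{"offset":[[0,0,-30],[0,0,-70],[0,0,-105],[0,0,-125],[0,0,-133],[0,0,-137],[0,0,-137],[0,0,-137]],"twist":[[0,0,0],[0,0,0],[0,0,0],[0,0,0],[0,0,0],[0,0,0],[0,0,0],[0,0,0]]}'
```

```text
time: 33.12
eef_pos: [0.6276, -0.224, 0.0571]
tcp_rot: [0.001, 0.658, 0.753, 0.0]
contact_force: [0.1, -0.3, -0.7]
grip_width: 0.0184
```

```bash
python3 -m handwheel '{"offset":[[0,0,-1],[0,0,-2],[0,0,-3],[0,0,-4],[0,0,-4],[0,0,-4]],"twist":[[0,0,0],[0,0,0],[0,0,0],[0,0,0],[0,0,0],[0,0,0]]}'
```

```text
time: 33.88
eef_pos: [0.6272, -0.2239, 0.0529]
tcp_rot: [0.0, 0.658, 0.753, 0.0]
contact_force: [-3.2, 1.3, 10.0]
grip_width: 0.0186
```

```bash
python3 -m handwheel '{"offset":[[0,0,0],[0,0,0],[0,0,0],[0,0,0],[0,0,10],[0,0,40],[0,0,90],[0,0,140],[0,0,160],[0,0,160],[0,0,160]],"twist":[[0,0,0],[0,0,0],[0,0,0],[0,0,0],[0,0,0],[0,0,0],[0,0,0],[0,0,0],[0,0,0],[0,0,0],[0,0,0]]}' 45
cat > chk.py <<'E'
from h import *
import sys
p=snap('wrist',sys.argv[1]);im=cv2.imread('pics/'+sys.argv[1])
c=np.array([.5232,-.2378]);y=np.radians(7.7);ux=np.array([np.cos(y),np.sin(y)]);uy=np.array([-np.sin(y),np.cos(y)])
def poly(P,col):
    q=np.array([proj(p,v)+.5 for v in P]);cv2.polylines(im,[(q*16).astype(np.int32)],True,col,1,shift=4)
a=np.linspace(0,2*np.pi,73)
def circ(o,r,z,col): poly([(o[0]+r*np.cos(u),o[1]+r*np.sin(u),z) for u in a],col)
circ(c,.105,.05,(255,0,0))
b=c+.105*ux
poly([(*(b+i*.01*ux+j*.045*uy),.062) for i,j in((-1,-1),(1,-1),(1,1),(-1,1))],(0,255,0))
circ(c,.022,.132,(0,200,0))
t=c-.105*ux; circ(t,.02,.058,(0,0,255)); circ(t,.0125,.1625,(0,0,255))
t=c-.105*uy; circ(t,.02,.058,(255,0,255)); circ(t,.0125,.0975,(255,0,255))
print(ctrl.state()['eef_pos'])
cv2.imwrite('pics/'+sys.argv[1],im)
E
python3 chk.py w14.png
```

```text
time: 35.25
eef_pos: [0.6267, -0.2236, 0.2114]
tcp_rot: [-0.001, 0.658, 0.753, -0.0]
contact_force: [0.3, -1.1, -0.9]
grip_width: 0.0452
[ 0.62656361 -0.22360478  0.21108851]
```

View pics/w14.png

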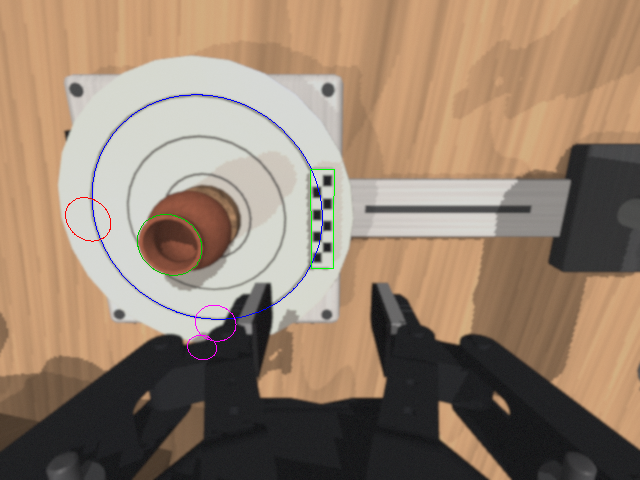

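Bar is on the line and square with the rail. Next the tall target.

```bash
python3 -m handwheel '{"offset":[[-11,305,0],[-11,305,0],[-11,305,0],[-11,305,0],[-11,305,0],[-11,305,0],[-11,305,0],[-11,305,0],[-11,305,0],[-11,305,0]],"twist":[[0,0,0],[0,0,0],[0,0,0],[0,0,0],[0,0,0],[0,0,0],[0,0,0],[0,0,0],[0,0,0],[0,0,0]]}' 60
cat > ball.py <<'E'
from h import *
import sys
fn,zu,cx,cy,hb=sys.argv[1],*map(float,sys.argv[2:6])
p=snap('wrist',fn);im=cv2.imread('pics/'+fn)
a=np.linspace(0,2*np.pi,73)
def circ(r,z,col):
    q=np.array([proj(p,(cx+r*np.cos(u),cy+r*np.sin(u),z))+.5 for u in a]);cv2.polylines(im,[(q*16).astype(np.int32)],True,col,1,shift=4)
circ(.02,zu+.008,(0,255,0));circ(.0125,zu+hb,(0,255,0))
print(ctrl.state()['eef_pos'],proj(p,(cx,cy,zu+hb)),proj(p,(cx,cy,zu+.008)))
cv2.imwrite('pics/'+fn,im)
E
python3 ball.py w15.png .006 .6155 .082 .1125
```

```text
time: 36.55
eef_pos: [0.6162, 0.0804, 0.2123]
tcp_rot: [-0.0, 0.658, 0.753, -0.0]
contact_force: [-0.2, -0.1, 0.1]
grip_width: 0.0603
[0.61622356 0.08061623 0.21227347] [319.79345152 236.47210649] [320.14716025 206.88886536]
```

View pics/w15.png

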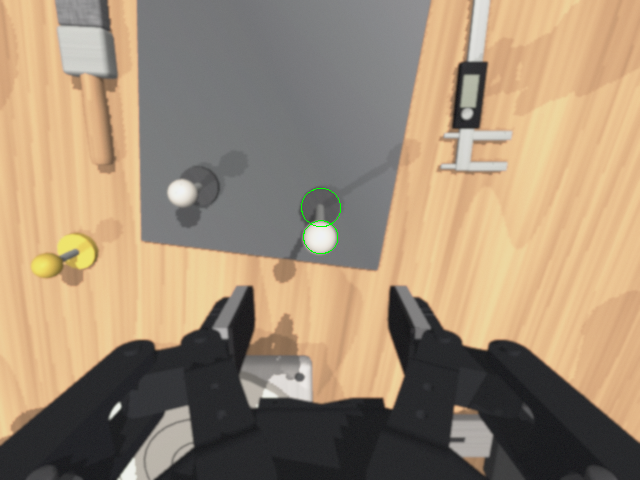

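```bash
python3 -m handwheel '{"offset":[[-0.5,1,-20],[-0.5,1,-50],[-0.5,1,-80],[-0.5,1,-110],[-0.5,1,-132],[-0.5,1,-142],[-0.5,1,-145],[-0.5,1,-145],[-0.5,1,-145]],"twist":[[0,0,0],[0,0,0],[0,0,0],[0,0,0],[0,0,0],[0,0,0],[0,0,0],[0,0,0],[0,0,0]]}'
python3 -m handwheel '{"offset":[[0,0,0],[0,0,0],[0,0,0],[0,0,0],[0,0,0],[0,0,0],[0,0,0],[0,0,0]],"twist":[[0,0,0],[0,0,0],[0,0,0],[0,0,0],[0,0,0],[0,0,0],[0,0,0],[0,0,0]]}' 0 40
python3 -m handwheel '{"offset":[[0,0,1],[0,0,3],[0,0,8],[0,0,20],[0,0,30],[0,0,30],[0,0,30]],"twist":[[0,0,0],[0,0,0],[0,0,0],[0,0,0],[0,0,0],[0,0,0],[0,0,0]]}'
python3 - <<'E'
from h import *
p=snap('wrist','w16.png');p=snap('scene','s16.png')
g=cv2.imread('pics/s16.png');cv2.imwrite('pics/s16c.png',cv2.resize(g[160:380,260:460],None,fx=2.7,fy=2.7))
E
```

```text
time: 37.72
eef_pos: [0.6161, 0.0822, 0.0681]
tcp_rot: [0.0, 0.658, 0.753, 0.0]
contact_force: [-0.5, -1.0, 0.8]
grip_width: 0.0604
time: 38.72
eef_pos: [0.6158, 0.0821, 0.0674]
tcp_rot: [0.0, 0.658, 0.753, 0.0]
contact_force: [-0.9, 0.1, 5.2]
grip_width: 0.0163
time: 39.6
eef_pos: [0.6155, 0.0821, 0.0972]
tcp_rot: [-0.0, 0.658, 0.753, -0.0]
contact_force: [0.6, 0.2, -1.0]
grip_width: 0.0163
```

View pics/w16.png

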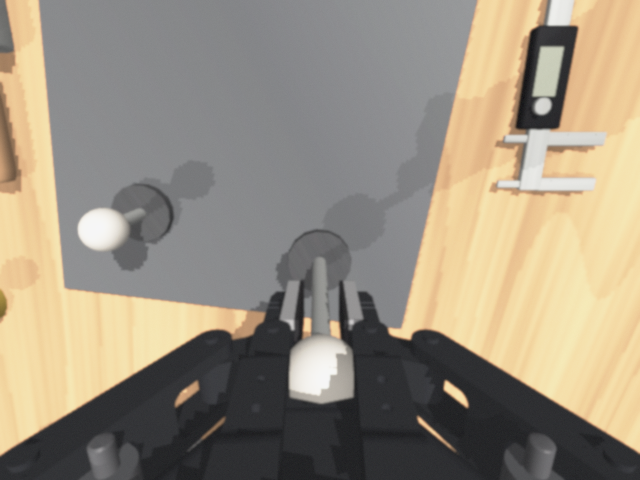

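View pics/s16c.png

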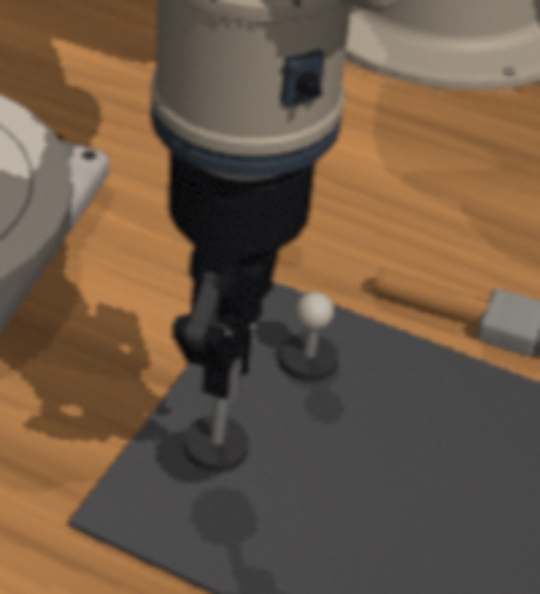

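The opening reads 16 mm, not 8 mm, so the fingers above the pads are bearing on the ball. I'll set it back down and grip the ball itself between the pads.

```bash
python3 -m handwheel '{"offset":[[0,0,-12],[0,0,-22],[0,0,-27],[0,0,-29],[0,0,-29.5],[0,0,-29.5],[0,0,-29.5]],"twist":[[0,0,0],[0,0,0],[0,0,0],[0,0,0],[0,0,0],[0,0,0],[0,0,0]]}'
python3 -m handwheel '{"offset":[[0,0,0],[0,0,0],[0,0,0],[0,0,0],[0,0,0],[0,0,10],[0,0,33],[0,0,33],[0,0,33]],"twist":[[0,0,0],[0,0,0],[0,0,0],[0,0,0],[0,0,0],[0,0,0],[0,0,0],[0,0,0],[0,0,0]]}' 55
python3 ball.py w17.png .006 .6155 .082 .1125
```

```text
time: 40.58
eef_pos: [0.6158, 0.0822, 0.068]
tcp_rot: [0.0, 0.658, 0.753, 0.0]
contact_force: [-0.6, 0.3, -0.9]
grip_width: 0.0161
time: 41.7
eef_pos: [0.6155, 0.0821, 0.1007]
tcp_rot: [-0.0, 0.658, 0.753, -0.0]
contact_force: [-0.2, 0.3, -0.0]
grip_width: 0.055
[0.61533917 0.08212046 0.1003905 ] [319.98548611 318.45166404] [320.406508   241.67766211]
```

View pics/w17.png

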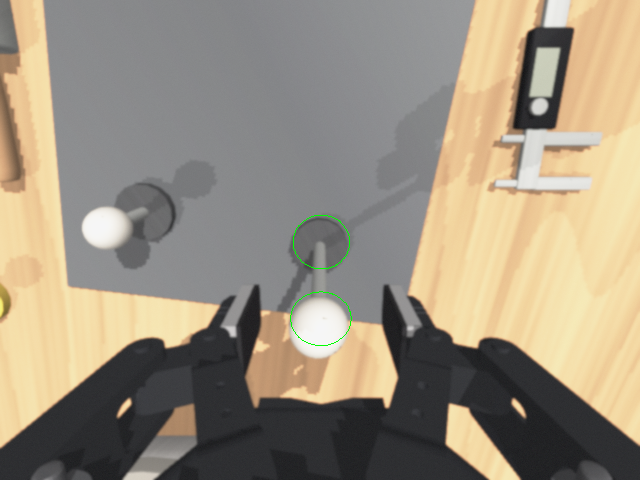

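```bash
python3 -m handwheel '{"offset":[[0,-1,-0.5],[0,-1,-0.5],[0,-1,-0.5],[0,-1,-0.5],[0,-1,-0.5],[0,-1,-0.5],[0,-1,-0.5],[0,-1,-0.5]],"twist":[[0,0,0],[0,0,0],[0,0,0],[0,0,0],[0,0,0],[0,0,0],[0,0,0],[0,0,0]]}' 15 40
python3 -m handwheel '{"offset":[[0,0,1],[0,0,3],[0,0,8],[0,0,20],[0,0,40],[0,0,40],[0,0,40]],"twist":[[0,0,0],[0,0,0],[0,0,0],[0,0,0],[0,0,0],[0,0,0],[0,0,0]]}'
python3 - <<'E'
from h import *
p=snap('wrist','w18.png');p=snap('scene','s18.png')
g=cv2.imread('pics/s18.png');cv2.imwrite('pics/s18c.png',cv2.resize(g[140:360,260:460],None,fx=2.7,fy=2.7))
E
```

```text
time: 42.75
eef_pos: [0.6157, 0.0811, 0.1003]
tcp_rot: [0.0, 0.658, 0.753, -0.0]
contact_force: [-1.0, -0.8, -0.7]
grip_width: 0.0224
time: 43.62
eef_pos: [0.6155, 0.0811, 0.1402]
tcp_rot: [-0.0, 0.658, 0.753, -0.0]
contact_force: [0.5, -0.8, -0.4]
grip_width: 0.0224
```

View pics/w18.png

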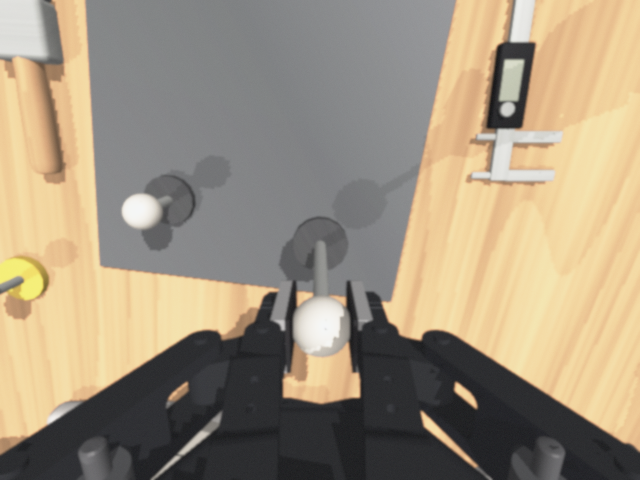

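View pics/s18c.png

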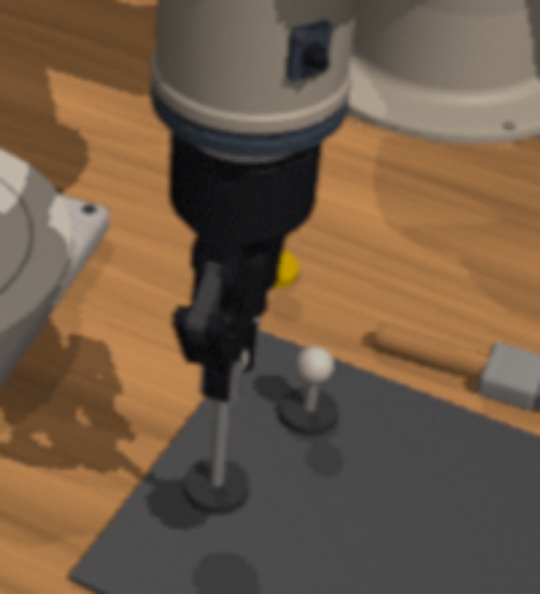

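```bash
python3 -m handwheel '{"offset":[[0,0,15],[0,0,40],[-2,-4,60],[-8,-14,65],[-19,-32,65],[-33,-56,65],[-48,-81,65],[-63,-107,65],[-78,-132,65],[-93,-158,65],[-108,-183,65],[-123,-209,65],[-138,-234,65],[-153,-260,65],[-168,-285,65],[-181,-307,65],[-190,-323,65],[-195,-331,65],[-196,-333,65],[-196,-333,65]],"twist":[[0,0,0],[0,0,0],[0,0,0],[0,0,0],[0,0,0],[0,0,0],[0,0,0],[0,0,0],[0,0,0],[0,0,0],[0,0,0],[0,0,0],[0,0,0],[0,0,0],[0,0,0],[0,0,0],[0,0,0],[0,0,0],[0,0,0],[0,0,0]]}'
python3 -m handwheel '{"offset":[[0,0,0],[0,0,0],[0,0,0]],"twist":[[0,0,0],[0,0,0],[0,0,0]]}'
cat > hold.py <<'E'
from h import *
import sys
fn,d,hb=sys.argv[1],float(sys.argv[2]),float(sys.argv[3])
p=snap('wrist',fn);im=cv2.imread('pics/'+fn);x=ctrl.state()['eef_pos'];print(x)
a=np.linspace(0,2*np.pi,73)
def circ(o,r,z,col):
    q=np.array([proj(p,(o[0]+r*np.cos(u),o[1]+r*np.sin(u),z))+.5 for u in a]);cv2.polylines(im,[(q*16).astype(np.int32)],True,col,1,shift=4)
zu=x[2]-d
circ(x,.02,zu+.008,(0,255,0));circ(x,.02,zu,(0,255,255));circ(x,.0125,zu+hb,(0,255,0));circ((.5232,-.2378),.105,.05,(255,0,0))
cv2.imwrite('pics/'+fn,im)
s=snap('scene','s'+fn);g=cv2.imread('pics/s'+fn);cv2.imwrite('pics/s'+fn,cv2.resize(g[100:300,110:330],None,fx=3,fy=3))
E
python3 hold.py w19.png .0943 .1125
```

```text
time: 46.22
eef_pos: [0.4195, -0.2516, 0.2051]
tcp_rot: [-0.0, 0.658, 0.753, 0.0]
contact_force: [-0.5, 0.9, -1.4]
grip_width: 0.0226
time: 46.6
eef_pos: [0.4198, -0.2517, 0.2053]
tcp_rot: [0.0, 0.658, 0.753, 0.0]
contact_force: [-0.3, 0.5, -0.2]
grip_width: 0.0226
[ 0.41973273 -0.25167937  0.20526585]
```

View pics/w19.png

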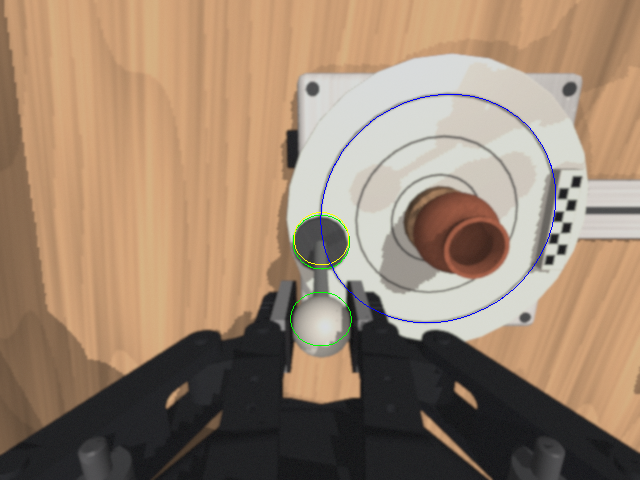

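View pics/sw19.png

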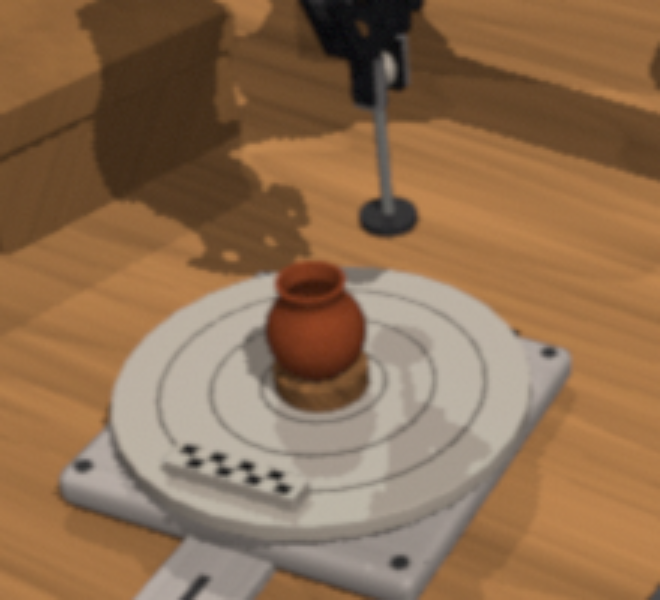

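```bash
python3 -m handwheel '{"offset":[[-0.5,0,-15],[-0.5,0,-32],[-0.5,0,-46],[-0.5,0,-54],[-0.5,0,-57],[-0.5,0,-58],[-0.5,0,-58],[-0.5,0,-58]],"twist":[[0,0,0],[0,0,0],[0,0,0],[0,0,0],[0,0,0],[0,0,0],[0,0,0],[0,0,0]]}'
python3 -m handwheel '{"offset":[[0,0,-1],[0,0,-2],[0,0,-3],[0,0,-3.5],[0,0,-3.5],[0,0,-3.5]],"twist":[[0,0,0],[0,0,0],[0,0,0],[0,0,0],[0,0,0],[0,0,0]]}'
```

```text
time: 47.7
eef_pos: [0.4193, -0.252, 0.1476]
tcp_rot: [0.0, 0.658, 0.753, 0.0]
contact_force: [0.7, 0.0, -0.8]
grip_width: 0.0226
time: 48.45
eef_pos: [0.4192, -0.2519, 0.1439]
tcp_rot: [0.0, 0.658, 0.753, -0.0]
contact_force: [-0.8, -0.2, 2.8]
grip_width: 0.0225
```

Contact felt. Release and rise.

```bash
python3 -m handwheel '{"offset":[[0,0,0],[0,0,0],[0,0,0],[0,0,0],[0,0,0],[0,0,10],[0,0,30],[0,0,60],[0,0,90],[0,0,90],[0,0,90]],"twist":[[0,0,0],[0,0,0],[0,0,0],[0,0,0],[0,0,0],[0,0,0],[0,0,0],[0,0,0],[0,0,0],[0,0,0],[0,0,0]]}' 50
python3 chk.py w20.png
```

```text
time: 49.82
eef_pos: [0.419, -0.2517, 0.2338]
tcp_rot: [-0.0, 0.658, 0.753, 0.0]
contact_force: [0.0, 0.7, -0.2]
grip_width: 0.0499
[ 0.41881897 -0.25160675  0.23335804]
```

View pics/w20.png

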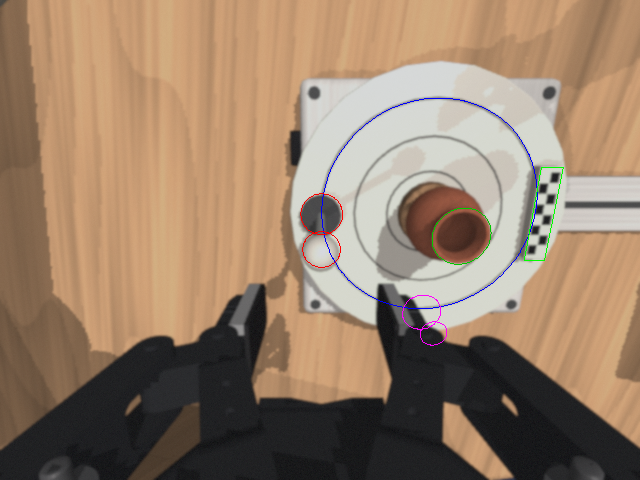

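Tall target is right on its mark. Now the white short target.

```bash
python3 -m handwheel '{"offset":[[72,339,0],[72,339,0],[72,339,0],[72,339,0],[72,339,0],[72,339,0],[72,339,0],[72,339,0],[72,339,-50],[72,339,-80],[72,339,-80],[72,339,-80]],"twist":[[0,0,0],[0,0,0],[0,0,0],[0,0,0],[0,0,0],[0,0,0],[0,0,0],[0,0,0],[0,0,0],[0,0,0],[0,0,0],[0,0,0]]}' 55
python3 ball.py w21.png .006 .4913 .0875 .0475
```

```text
time: 51.38
eef_pos: [0.4917, 0.0865, 0.1548]
tcp_rot: [0.0, 0.658, 0.753, 0.0]
contact_force: [-0.4, -0.3, 0.3]
grip_width: 0.0548
[0.49190462 0.08670515 0.1550205 ] [320.06869246 234.28767904] [320.14931076 221.28077958]
```

View pics/w21.png

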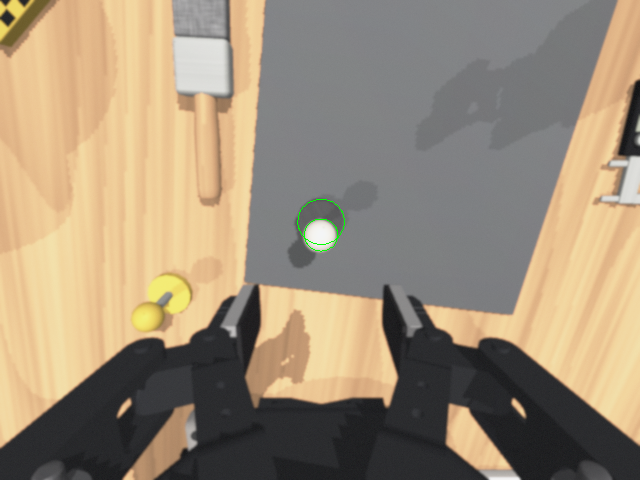

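```bash
python3 -m handwheel '{"offset":[[-0.5,0,-30],[-0.5,0,-65],[-0.5,0,-95],[-0.5,0,-112],[-0.5,0,-119],[-0.5,0,-120],[-0.5,0,-120],[-0.5,0,-120]],"twist":[[0,0,0],[0,0,0],[0,0,0],[0,0,0],[0,0,0],[0,0,0],[0,0,0],[0,0,0]]}'
python3 -m handwheel '{"offset":[[0,0,0],[0,0,0],[0,0,0],[0,0,0],[0,0,0],[0,0,0],[0,0,0],[0,0,0]],"twist":[[0,0,0],[0,0,0],[0,0,0],[0,0,0],[0,0,0],[0,0,0],[0,0,0],[0,0,0]]}' 15 40
```

```text
time: 52.42
eef_pos: [0.4911, 0.0871, 0.0344]
tcp_rot: [0.0, 0.658, 0.753, 0.0]
contact_force: [-0.4, 0.2, 0.4]
grip_width: 0.0551
time: 53.42
eef_pos: [0.4907, 0.0872, 0.034]
tcp_rot: [0.0, 0.658, 0.753, 0.0]
contact_force: [-0.6, -0.5, 6.0]
grip_width: 0.0225
```

```bash
python3 -m handwheel '{"offset":[[0,0,3],[0,0,15],[0,0,50],[0,0,95],[0,0,140],[0,0,175],[2,-15,190],[5,-45,190],[10,-90,190],[15,-140,190],[20,-190,190],[26,-240,190],[31,-290,190],[37,-340,190],[42,-385,190],[45,-412,190],[46,-426,190],[46.5,-429,190],[46.5,-429,190],[46.5,-429,190]],"twist":[[0,0,0],[0,0,0],[0,0,0],[0,0,0],[0,0,0],[0,0,0],[0,0,0],[0,0,0],[0,0,0],[0,0,0],[0,0,0],[0,0,0],[0,0,0],[0,0,0],[0,0,0],[0,0,0],[0,0,0],[0,0,0],[0,0,0],[0,0,0]]}'
python3 -m handwheel '{"offset":[[0,0,-30],[0,0,-60],[0,0,-80],[0,0,-80],[0,0,-80]],"twist":[[0,0,0],[0,0,0],[0,0,0],[0,0,0],[0,0,0]]}'
python3 hold.py w22.png .028 .0475
```

```text
time: 55.92
eef_pos: [0.5372, -0.3409, 0.2239]
tcp_rot: [-0.0, 0.657, 0.754, 0.0]
contact_force: [-0.2, 0.2, -0.6]
grip_width: 0.0226
time: 56.55
eef_pos: [0.5376, -0.3418, 0.1448]
tcp_rot: [0.001, 0.658, 0.753, 0.0]
contact_force: [-0.1, 0.7, -0.8]
grip_width: 0.0226
[ 0.53771572 -0.34199338  0.14496303]
```

View pics/w22.png

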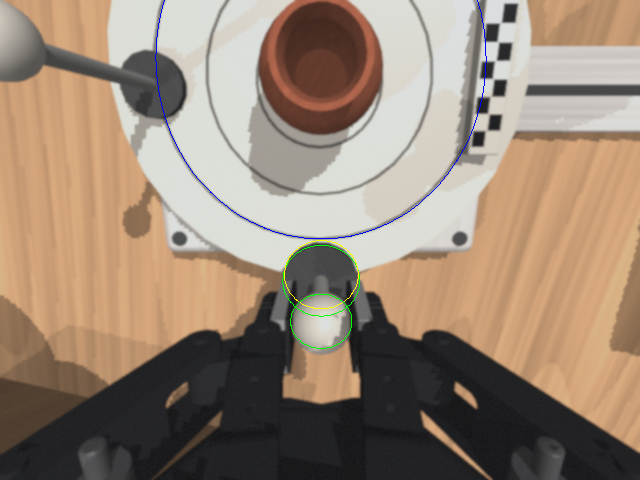

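View pics/sw22.png

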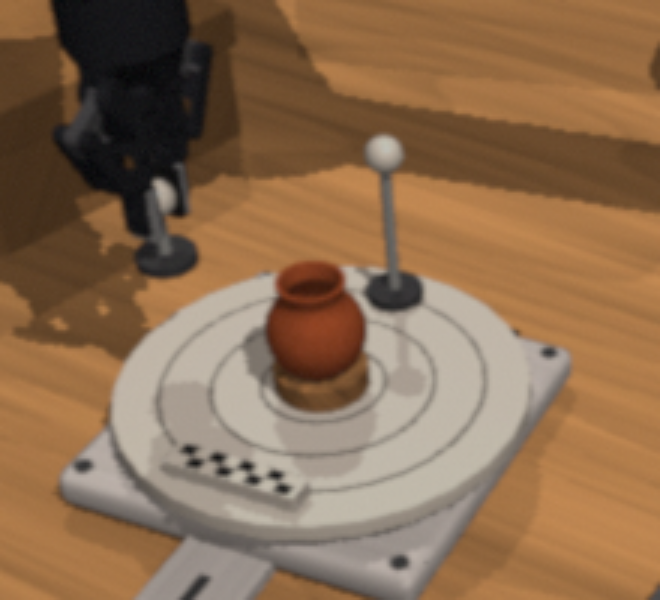

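```bash
python3 -m handwheel '{"offset":[[-0.4,0,-15],[-0.4,0,-35],[-0.4,0,-52],[-0.4,0,-60],[-0.4,0,-63],[-0.4,0,-64],[-0.4,0,-64],[-0.4,0,-64]],"twist":[[0,0,0],[0,0,0],[0,0,0],[0,0,0],[0,0,0],[0,0,0],[0,0,0],[0,0,0]]}'
python3 -m handwheel '{"offset":[[0,0,-1],[0,0,-2],[0,0,-3],[0,0,-3],[0,0,-3]],"twist":[[0,0,0],[0,0,0],[0,0,0],[0,0,0],[0,0,0]]}'
```

```text
time: 57.65
eef_pos: [0.537, -0.342, 0.0802]
tcp_rot: [0.0, 0.658, 0.753, 0.0]
contact_force: [-0.3, 0.7, -0.4]
grip_width: 0.0225
time: 58.28
eef_pos: [0.5369, -0.3422, 0.078]
tcp_rot: [0.001, 0.658, 0.753, -0.0]
contact_force: [-6.5, 1.4, 16.9]
grip_width: 0.0231
```

```bash
python3 -m handwheel '{"offset":[[0,0,0.5],[0,0,0.8],[0,0,0.8]],"twist":[[0,0,0],[0,0,0],[0,0,0]]}'
python3 -m handwheel '{"offset":[[0,0,0],[0,0,0],[0,0,0],[0,0,0],[0,0,0],[0,0,10],[0,0,30],[0,0,70],[0,0,120],[0,0,150],[0,0,150],[0,0,150]],"twist":[[0,0,0],[0,0,0],[0,0,0],[0,0,0],[0,0,0],[0,0,0],[0,0,0],[0,0,0],[0,0,0],[0,0,0],[0,0,0],[0,0,0]]}' 50
python3 chk.py w23.png
```

```text
time: 58.65
eef_pos: [0.5368, -0.3421, 0.0781]
tcp_rot: [0.0, 0.658, 0.753, -0.0]
contact_force: [-2.8, -0.0, 7.3]
grip_width: 0.0227
time: 60.15
eef_pos: [0.5365, -0.3416, 0.2274]
tcp_rot: [-0.0, 0.658, 0.753, -0.0]
contact_force: [-0.1, 0.6, -0.9]
grip_width: 0.0502
[ 0.53630293 -0.3415508   0.22683228]
```

View pics/w23.png

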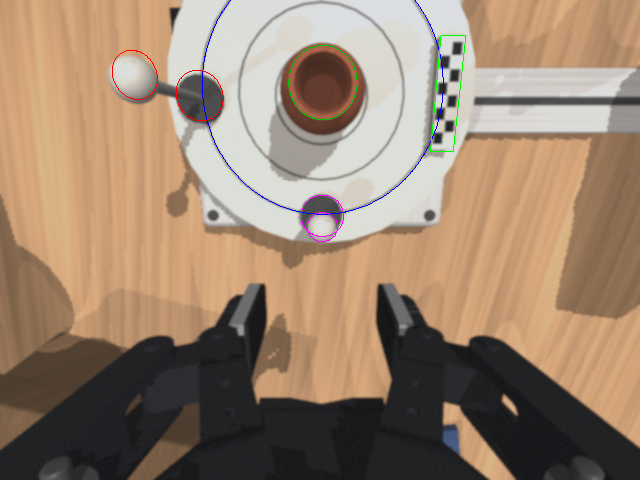

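```bash
python3 -m handwheel '{"offset":[[0,-60,20],[0,-120,20],[-60,-180,20],[-120,-240,20],[-180,-260,10],[-240,-262,0],[-300,-262,0],[-360,-262,0],[-375,-262,0],[-375,-262,0],[-375,-262,0],[-375,-262,0]],"twist":[[0,0,0],[0,0,0],[0,0,0],[0,0,0],[0,0,0],[0,0,0],[0,0,0],[0,0,0],[0,0,0],[0,0,0],[0,0,0],[0,0,0]]}'
python3 - <<'E'
from h import *
c=np.array([.5234,-.2374]);y=np.radians(7.7);ux=np.array([np.cos(y),np.sin(y)]);uy=np.array([-np.sin(y),np.cos(y)])
a=np.linspace(0,2*np.pi,73)
for n,(l,t,r,b),k in (('top',(350,120,550,310),3.1),('scene',(110,130,330,310),3.2)):
    p=snap(n,n+'24.png');im=cv2.imread('pics/'+n+'24.png');cv2.imwrite('pics/'+n+'24r.png',cv2.resize(im[t:b,l:r],None,fx=k,fy=k,interpolation=cv2.INTER_CUBIC))
    im=cv2.resize(im,None,fx=3,fy=3,interpolation=cv2.INTER_CUBIC)
    def poly(P,col):
        q=np.array([(proj(p,v)+.5)*3 for v in P]);cv2.polylines(im,[(q*16).astype(np.int32)],True,col,1,shift=4)
    def circ(o,r,z,col): poly([(o[0]+r*np.cos(u),o[1]+r*np.sin(u),z) for u in a],col)
    circ(c,.105,.05,(255,0,0));circ(c,.022,.132,(0,255,0));b_=c+.105*ux
    poly([(*(b_+i*.01*ux+j*.045*uy),.062) for i,j in((-1,-1),(1,-1),(1,1),(-1,1))],(0,255,0))
    q=c-.105*ux; circ(q,.02,.058,(0,0,255)); circ(q,.0125,.1625,(0,0,255))
    q=c-.105*uy; circ(q,.02,.058,(255,0,255)); circ(q,.0125,.0975,(255,0,255))
    cv2.imwrite('pics/'+n+'24c.png',im[t*3:b*3,l*3:r*3])
E
```

```text
time: 61.7
eef_pos: [0.1629, -0.6036, 0.2271]
tcp_rot: [-0.0, 0.657, 0.754, 0.0]
contact_force: [0.2, 0.4, 0.8]
grip_width: 0.0499
```

View pics/top24c.png

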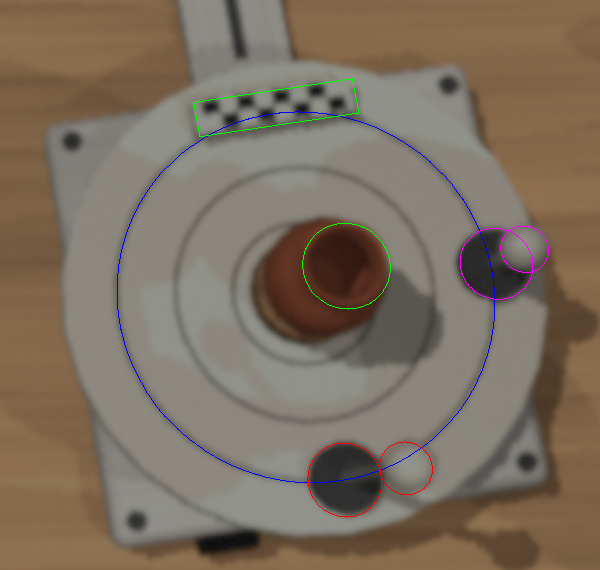

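View pics/scene24c.png

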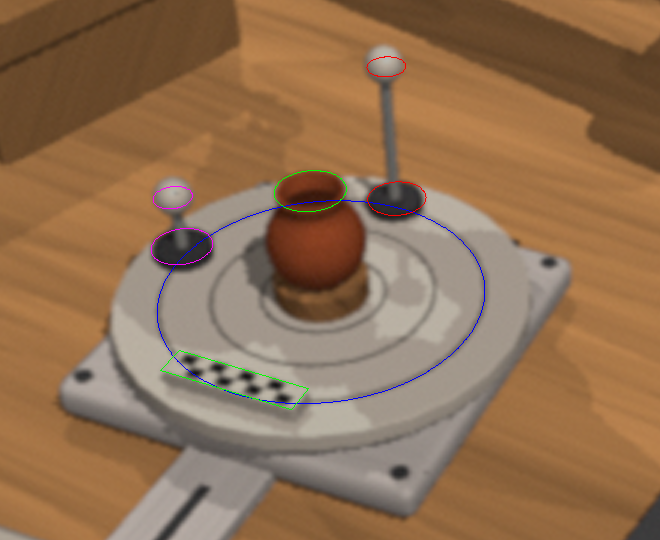

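View pics/scene24.png

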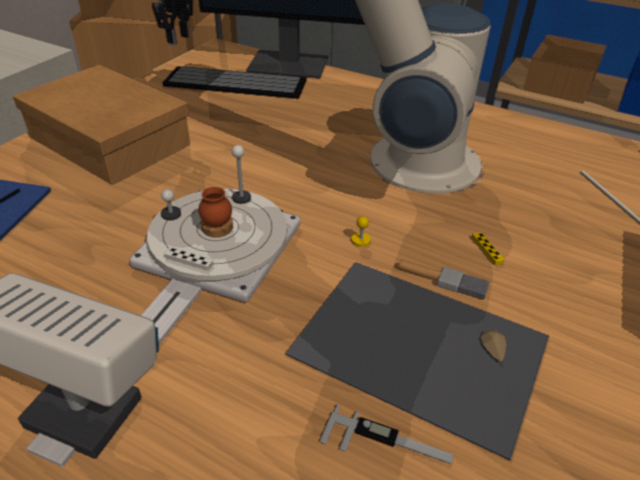

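All five items stand where they should in both views. The flint, callipers, brush and yellow look-alikes haven't moved. Handing in.

```bash
python3 -c "
from rig import ctrl
print(ctrl.finish_job())"
```

```text
the job is handed in; nothing more can be done
None
```

The turntable is set up as asked and handed in at about 62 s of the 144 s allowed. The cork ring went down first, then the pot on it, then the scale bar, the tall target and the short target.

**Position checks:** In the last pictures (wrist, top and scene cameras) everything sits within about 1–2 mm of its mark. The pot is upright and seated on the ring. The bar is square to the rail, and all three markers are centred on the outermost ring line. The scene-camera outlines were off by a small common shift, within the stated 2 mm calibration. The flint, callipers, brush and yellow look-alikes did not visibly move.

**Regrip:** The first grip on the tall target was wrong. The fingers above the pads were bearing on the ball, with the opening at 16 mm instead of 8 mm. I set it back down upright and took it by the ball instead. I had no direct reading of how hard the fingers pressed during that first grip, which was set at 40 N.

**Forces:** The highest wrist force I read was about 18 N, when the short target touched down.

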